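# Hold the long cuvette in the beam of an open light bench

## Robot

A 6-joint arm with a two-finger parallel gripper is mounted at the origin on the work surface. World frame = base frame: x ahead of the robot, y to its left, z up, the work surface at z = 0. Lengths are in m, angles in degrees, forces in N, time in s.
With the tool pointing down it reaches from about 0.35 to 0.875 m from the base axis. Payload 4.2 kg.
Tool frame: the origin (TCP) lies between the finger pads; the fingertips stand 14 mm ahead of it and the grasp point (between the pads) lies 5 mm behind it; x points along the fingers, y is the direction in which the jaws open and shut, and the axes are right-handed (so a half turn about x gives the same grasp; the last joint's range is limited). The gripper opens to 87 mm and grips with 3 to 60 N. Pads are 19 mm wide; open, the fingers measure 117 mm over their backs; the gripper's body (75 mm by 190 mm) begins 51 mm behind the grasp point.
Start: joints at [-60.699, 22.042, 0.453, 0, -68.411, -14.817], TCP at [0.156, -0.605, 0.237] pointing down, gripper open.
Joint ranges: [-179.83, 179.83], [-69.29, 118.12], [-61.27, 80.66], [-181.25, 117.63], [-171.15, -9.14], [-177.46, 177.46]. Speed limits (degrees/s): [159.86, 159.86, 180, 180, 180, 180].

## Interface

Orientations are given as a 3x3 rotation matrix whose columns are the frame's x, y, z axes.
In Python, from station import r, imaging, job gives the robot as it stands. The module is installed in compiled form; this text tells all that it offers.
- The arm moves only by the tool apply_moves, never from a script. Its arguments are lists of equal length, an entry for each row: "xyz": the shift along the tool's x, y, z in m, a list of three; "twist": the turn about the tool's x in degrees; "claw": the opening, from 0 (shut) to 1 (fully open). A call has 1 to 12 rows; each row shifts and turns the pose as measured when the row begins, along the tool's axes as they then stand; what a row does not reach is not made up. A row lasts 1/10 s, in which the tool goes at most 50 mm and 8.59 degrees, less where a joint would pass 70% of its speed; a pose out of reach is approached as far as the arm can. A call is refused whole if a number of a shift passes 0.05 or a number of a turn 8.59, either way. A call with a gripper value outside its range is refused whole. The fingers move at their own pace and stop on an object; the grip force is fixed at half the most. Time passes only in rows, so rows that do not move let the fingers close. It gives the time, the measured TCP pose, the force and the opening at its end, in the units of the state.
- r.sense(): the state, without advancing time (a new reading comes with each control period).
- imaging.capture(name): name is "scene" or "side" or "wrist"; returns a dict with "pixels" (384x512x3 uint8, red, green, blue), "mtx" (3x3 intrinsics, pixels), "distortion" ([k1, k2, p1, p2, k3] as OpenCV has them; the pictures are not rectified), "view" (4x4, takes a point from world to camera coordinates). Camera axes: x right, y down, z forward; pixel columns grow to the right and rows downward; lengths in m; the calibration is good to about 2 mm. A picture is of the moment at which its call begins. There is no depth.
- job.finish_job(): hands the job in, once; it reports no verdict.
Trained networks look in a picture, given as the dict that the camera call returned (one of the last four; its "shot" number tells which), for a name from the list of things; names that differ only in an ending like _2 or _b are one class to them, and where a whole thing is asked for, a point or a joint stands for the part that bears it (a point fixed in the world has none). Each returns a list of dicts, best first, with "p" (0 to 1); they miss things now and then, are a little off and sometimes report something else, mostly with a low value. They report only what shows in the picture. A call takes as long as a camera call. They do not tell look-alikes from the thing itself.
- imaging.regions_of(query, picture): "mask" (384x512 bool, what is visible of it) and "centre" ([column, row] in pixels, amid what is visible of it).
The state is a dict: "time_s": time; "joints": joint angles; "joint_velocities": joint speeds; "effort": joint torques, N m; "tcp_pos": TCP position; "ee_rot": TCP orientation; "wrist_force": force on the tool from outside, world axes, zero at the start; "moment": the same for the moment, N m; "gripper_width": opening from 0.0 (shut) to 1.0 (fully open).
Only numpy, scipy, OpenCV 4.12 (cv2) and the standard library are available. Lean on these libraries where they do the work, as an engineer would, in place of code of your own. Each camera call takes 0.05 s, during which the arm holds its last target.

## Task

Take the blank reading on the open light bench, where the arm serves as the cell holder: first turn the shutter knob on the lamp fully open, then lift the long, empty glass cuvette out of the rack, gripping it by its two frosted sides only and never touching its clear windows with the fingers. Hold it upright and still in the light path, midway between the lamp tube and the detector tube, clear windows square to the beam and the beam passing centrally between its frosted sides about 15 mm above its foot. The job finishes while you are still holding it there, carried by the fingers alone; leave the short cuvettes in the rack and all the other glassware where they stand.

Things in the scene. Friction and masses are not known exactly. Their poses are not given: they have to be found in the camera images.
- bench: open light bench, fixed: aluminium rail 400 x 40 mm, grey finned lamp house at one end, white detector head at the other. Origin on the table under the middle of the gap; x along the beam from lamp to detector, z up. Along x: lamp house -235 to -125 mm (84 wide, top 131 mm over the table), aluminium shutter block -115 to -75 (46 wide, top 118), detector head 67 to 123 (52 wide, top 121).
- beam (a point): middle of the light path: on the beam axis, midway between the tubes, 95 mm above the table. Axes as the bench's: x along the level beam, a pencil of light about 2 mm wide. The black lamp tube (31 mm diameter) ends at x = -45 mm, the detector tube (26 mm diameter) at +45; between them there is only the rail, its top 22 mm above the table.
- shutter (a joint): shutter knob, rad: 0 shut (bar grip across the beam), 1.57 fully open at its stop (bar along the beam); opening turns it clockwise seen from above. It starts at 0 to 0.3, is stiff (0.04 N m of friction) and stays where it is left.
- shutter_grip (a point): centre of the black bar grip of the shutter knob, on its vertical axis, 144 mm above the table, 95 mm from the beam's middle towards the lamp. Bar 34 mm long along this frame's y, 10 mm thick along x, 18 mm tall (9 mm above and below this point); z up; the frame turns with the knob. Below the bar a round flange, 31 mm diameter, top 8 mm below this point.
- cell: the long glass cuvette (20 mm path), open, empty, about 20 g: 23 mm long (x), 12.5 mm wide (y), 45 mm tall. Its long sides (+y, -y faces) are frosted, whitish; its narrow ends (+x, -x) are the clear windows. Origin at the centre of its foot, z up. It starts upright in one of the rack's slots, long side along the row, foot 10 mm above the table, 30 mm standing out above the rack.
- cell_light (a point): point inside the long cuvette, on its upright centre line, 15 mm above its foot: the light is to pass here. Axes as the cuvette's: x through the windows.
- cell_window_a: clear window at the cuvette's +x end, 10 mm wide, 45 mm tall, standing 0.5 mm proud of the ends of the frosted sides; not to be touched by the fingers. Origin and axes are those of the cuvette.
- cell_window_b: clear window at the cuvette's -x end, likewise. Origin and axes are those of the cuvette.
- rack: grey plastic cuvette rack, fixed for the run: block 164 (x) x 42 (y) x 25 mm tall, four slots in one row along x, centres at x = -63, -21, 21 and 63 mm, each 25 mm long (x), 14.5 mm wide (y) and 15 mm deep. Origin at the centre of its underside, z up. All four slots are filled; which one holds the long cuvette changes.
- short_a: one of three short glass cuvettes (10 mm path) in the other slots of the rack, 12.5 x 12.5 x 45 mm, open at the top; to be left in the rack. Origin at the centre of its foot, z up.
- short_b: one of three short glass cuvettes (10 mm path) in the other slots of the rack, 12.5 x 12.5 x 45 mm, open at the top; to be left in the rack. Origin at the centre of its foot, z up.
- short_c: one of three short glass cuvettes (10 mm path) in the other slots of the rack, 12.5 x 12.5 x 45 mm, open at the top; to be left in the rack. Origin at the centre of its foot, z up.
- beaker: loose bystander; origin at the centre of its underside, z up. Open glass beaker, 64 mm diameter at the rim, 72 mm tall.
- flask: loose bystander; origin at the centre of its underside, z up. Glass volumetric flask, body 68 mm diameter, thin neck, 150 mm tall.
- cup_a: loose bystander; origin at the centre of its underside, z up. White plastic cup upside down, 68 mm diameter at the table, 75 mm tall.
- cup_b: loose bystander; origin at the centre of its underside, z up. White plastic cup upside down, as the other.
- reagent: loose bystander; origin at the centre of its underside, z up. Brown reagent bottle, 60 mm diameter, 125 mm tall.
- dishes: loose bystander; origin at the centre of its underside, z up. Stack of three lidded glass dishes, 66 mm diameter, 38 mm tall.
Mind the look-alikes: they are no part of the job. Leave any green look-alike of the rack alone.

How it is judged (in metres and radians):
On the way, in this order (a step that is already met when the one before it is completed fails the run):
1. the shutter knob is turned fully open (at least 1.40 of 1.57 rad) while the long cuvette still stands in the rack (value of joint shutter above 1.4 rad and height (world z) of cell below 0.02 m), for 0.2 s.
2. the long cuvette is lifted out of the rack in the fingers (height (world z) of cell above 0.035 m and contact force between the fingers and cell above 1 N and contact force between cell and rack below 0.05 N), for 0.2 s.
At the end, for the whole second after the job is handed in: Shutter open (1.40 rad or more); fingers hold the long cuvette still, clear of rack and bench, upright and square to the beam within 0.14 rad, its light point within 4 mm of the beam sideways, 5 mm in height, 18 mm of mid-gap; short cuvettes (12 mm) and glassware (20 mm) unmoved, upright (value of joint shutter above 1.4 rad and x of cell_light in the frame of beam between -0.018 and 0.018 m and y of cell_light in the frame of beam between -0.004 and 0.004 m and z of cell_light in the frame of beam between -0.005 and 0.005 m and angle between the x axis of cell and the x axis of bench, either way round below 0.14 rad and angle between cell's own z axis and vertical below 0.14 rad and contact force between the fingers and cell above 1 N and contact force between cell and rack below 0.05 N and contact force between cell and bench below 0.05 N and linear speed of cell below 0.015 m/s and angular speed of cell below 0.15 rad/s and distance of each of short_a, short_b, short_c from where it was at the start of the episode below 0.012 m and distance of each of beaker, flask, cup_a, cup_b, reagent, dishes from where it was at the start of the episode below 0.02 m and angle between each of short_a, short_b, short_c, beaker, flask, cup_a, cup_b, reagent, dishes's own z axis and vertical below 0.2 rad); the arm keeps its last pose, push and grip.
It fails at once if the fingers touch a clear window of the long cuvette (contact force between the fingers and cell_window_a above 0.5 N or contact force between the fingers and cell_window_b above 0.5 N).
It fails at once if a short cuvette is pulled out, pushed or tipped (distance of any of short_a, short_b, short_c from where it was at the start of the episode above 0.012 m).
It fails at once if other glassware is shifted or tipped (distance of any of beaker, flask, cup_a, cup_b, reagent, dishes from where it was at the start of the episode above 0.02 m or angle between any of beaker, flask, cup_a, cup_b, reagent, dishes's own z axis and vertical above 0.2 rad).
It also fails if it takes over 58 s, if anything falls off the work surface, if the arm or the gripper's body presses on something with over 40 N, if the wrist force passes 120 N, or if a joint passes its speed limit or range.

## Working session

There is one attempt and no reset: what is moved stays moved. The work goes in short steps, Python scripts to look and compute and a tool call to move; the robot and the scene stay as the last step left them, time stands still between calls to the robot, and variables do not carry over. Pictures are saved under pics/ and viewed, and the job is handed in when it is done.

Besides the shell and the picture viewer there is one more tool, called after "Emit:" by a JSON object that holds its "name" and its "arguments", one argument or row to a line. apply_moves: Moves the arm, as the interface text tells. Its arguments: {"type":"object","properties":{"xyz":{"type":"array","items":{"type":"array","items":{"type":"number"}}},"twist":{"type":"array","items":{"type":"number"}},"claw":{"type":"array","items":{"type":"number"}}},"required":["xyz","twist","claw"]}

```bash
mkdir -p pics
python3 - <<'E'
from station import r, imaging, job
import cv2,pickle
s=r.sense();print(s)
d={}
for n in ["scene","side","wrist"]:
    p=imaging.capture(n);d[n]=p
    cv2.imwrite(f"pics/{n}0.png",cv2.resize(p["pixels"][:,:,::-1],(800,600),interpolation=cv2.INTER_CUBIC))
    print(n,p["mtx"].tolist(),p["distortion"],p["view"].tolist())
pickle.dump(d,open("p0.pkl","wb"))
E
```

```text
{'time_s': 0.0, 'joints': array([-6.06980694e+01,  2.20900862e+01,  3.81110279e-01, -3.00587941e-02,
       -6.84119924e+01, -1.48140555e+01]), 'joint_velocities': array([-0.02197741, -0.0810203 , -0.05370163, -0.0096606 , -0.00136485,
        0.02163216]), 'effort': array([-9.61372425e-04, -3.90661883e+01,  1.87400937e+01,  4.21970844e+00,
        1.09306216e-02, -2.02819028e-04]), 'tcp_pos': array([ 0.15621547, -0.60457353,  0.23547301]), 'ee_rot': array([[-6.07860657e-04, -2.49987071e-01,  9.68248984e-01],
       [ 2.07986569e-03,  9.68246753e-01,  2.49987800e-01],
       [-9.99997652e-01,  2.16578559e-03, -6.86195761e-05]]), 'wrist_force': array([-0.2637176 ,  0.00967126,  0.26490869]), 'moment': array([ 0.06410138,  0.00412988, -0.00201415]), 'gripper_width': 1.001018920338951}
scene [[346.84555561172294, 0.0, 257.8405465587421], [0.0, 346.84555561172294, 199.52370391018647], [0.0, 0.0, 1.0]] [-0.09801251  0.          0.          0.          0.        ] [[0.23942281810542917, 0.9707032534905006, 0.020295512642238108, -0.17102992119597224], [0.5960665194339426, -0.130454357307134
[... 360 characters left out ...]
84762661, -0.007031670807914246, 0.4877285046127076], [-0.14344724393115085, 0.5551957726434152, -0.8192560907600491, 0.127856184164672], [0.21680024800152048, -0.7900807801157225, -0.5733846992711011, 1.267625220864124], [0.0, 0.0, 0.0, 1.0]]
wrist [[292.3315909170966, 0.0, 256.1829694039332], [0.0, 292.3315909170966, 194.73455891915918], [0.0, 0.0, 1.0]] [-0.01730531  0.          0.          0.          0.        ] [[-0.24985640442893195, 0.9682814369790977, 0.0016840331171341914, 0.6238377056295501], [0.9297658695672582, 0.23943142631979045, 0.27965696822770425, -0.03468088173891846], [0.2703834406055342, 0.07143984107040255, -0.9600985075262587, 0.3900407152551443], [0.0, 0.0, 0.0, 1.0]]
```

View pics/scene0.png

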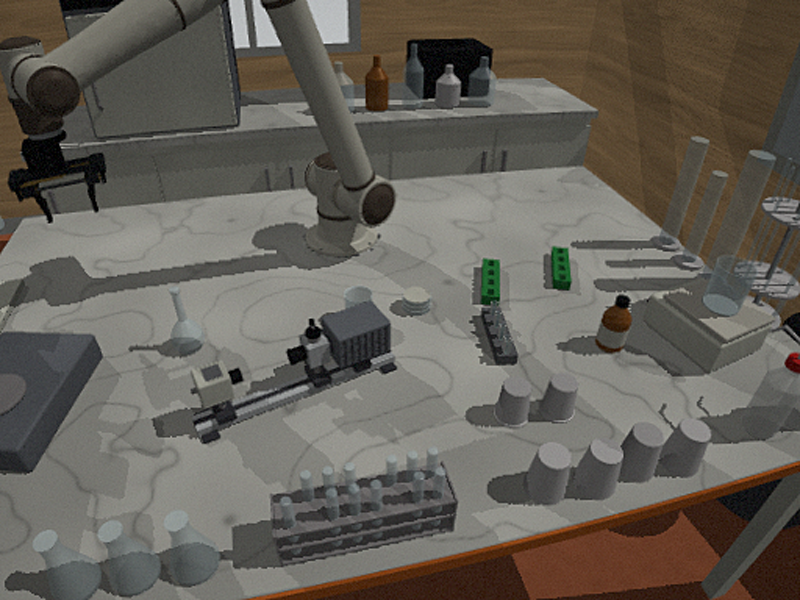

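View pics/side0.png

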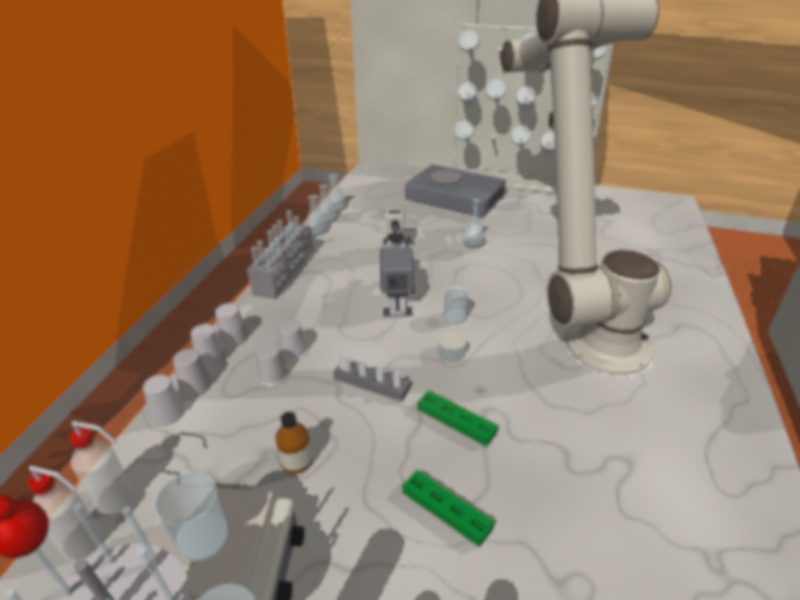

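View pics/wrist0.png

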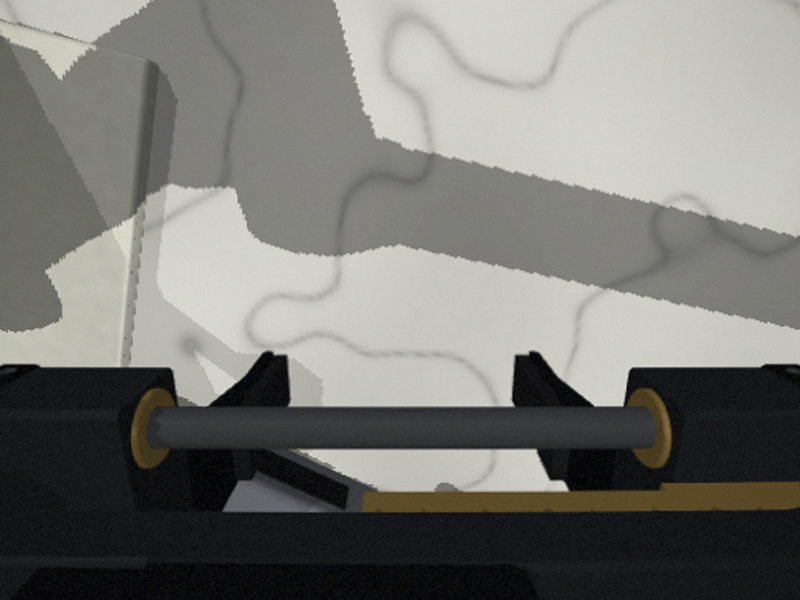

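```bash
cat > h.py <<'E'
import numpy as np,cv2
def ray(p,uv):
    K=np.array(p["mtx"]);D=np.array(p["distortion"]);V=np.array(p["view"])
    n=cv2.undistortPoints(np.array(uv,float).reshape(-1,1,2),K,D).reshape(-1,2)
    R=V[:3,:3];c=-R.T@V[:3,3]
    d=np.c_[n,np.ones(len(n))]@R
    return c,d
def onz(p,uv,z):
    c,d=ray(p,uv); return c+d*((z-c[2])/d[:,2])[:,None]
def proj(p,X):
    V=np.array(p["view"]);rv=cv2.Rodrigues(V[:3,:3])[0]
    return cv2.projectPoints(np.array(X,float).reshape(-1,1,3),rv,V[:3,3],np.array(p["mtx"]),np.array(p["distortion"]))[0].reshape(-1,2)
def crop(p,x0,y0,x1,y1,f,name):
    cv2.imwrite("pics/"+name,cv2.resize(p["pixels"][y0:y1,x0:x1,::-1],None,fx=f,fy=f,interpolation=cv2.INTER_CUBIC))
E
python3 - <<'E'
import pickle;from h import *
d=pickle.load(open("p0.pkl","rb"))
crop(d["scene"],110,180,270,290,5,"c1.png")
crop(d["scene"],295,150,385,240,6,"c2.png")
crop(d["side"],200,120,320,270,4,"c3.png")
E
```

```text
(no output)
```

View pics/c1.png

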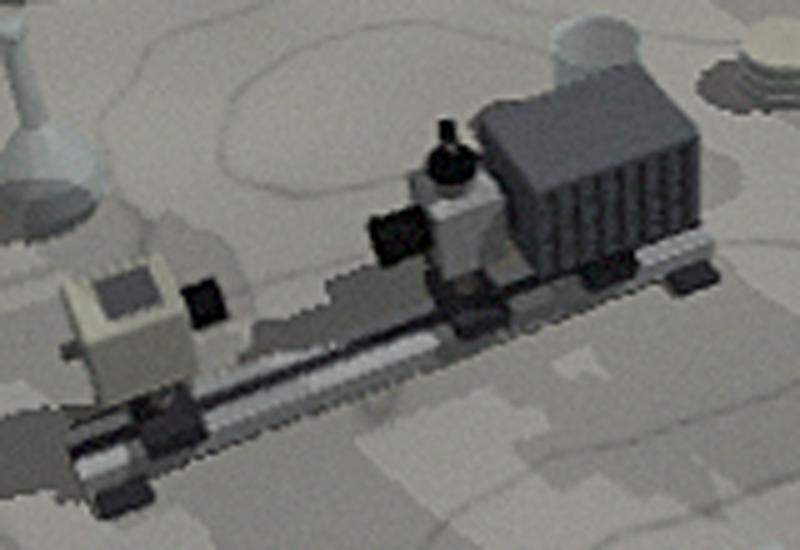

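View pics/c2.png

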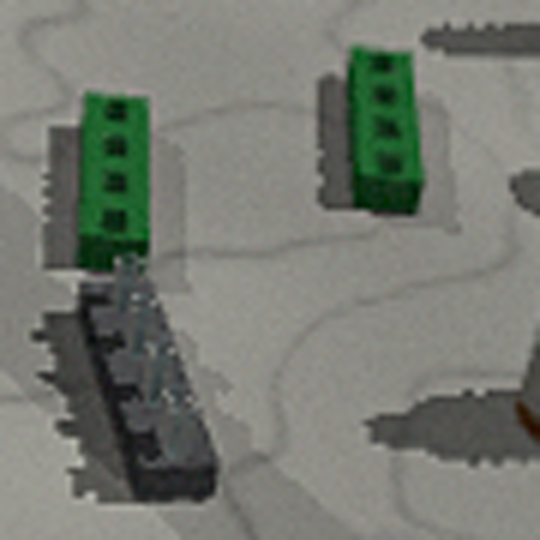

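View pics/c3.png

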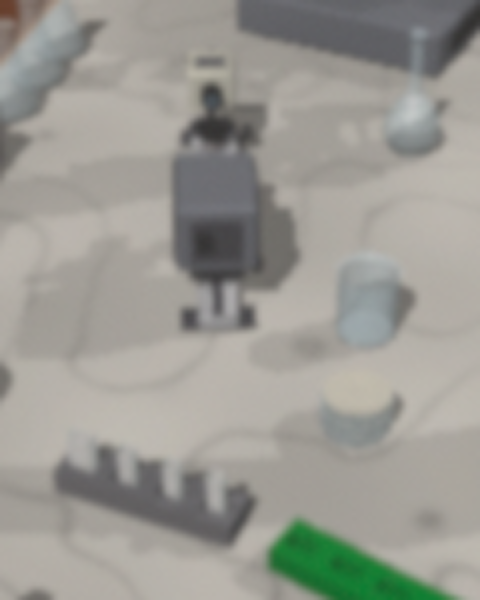

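Run:
```python
import pickle;from h import *
from scipy.optimize import least_squares
d=pickle.load(open("p0.pkl","rb"));p=d["scene"]
f=lambda L,o,k:np.array(L)/k+np.array(o)
px=f([(478,118),(635,65),(698,132),(540,192),(62,285),(152,255),(190,338),(98,370)],(110,180),5)
X=np.array([(-.125,-.042,.131),(-.235,-.042,.131),(-.235,.042,.131),(-.125,.042,.131),(.123,-.026,.121),(.067,-.026,.121),(.067,.026,.121),(.123,.026,.121)])
def tr(q,X):
    c,s=np.cos(q[2]),np.sin(q[2]);return np.c_[q[0]+c*X[:,0]-s*X[:,1],q[1]+s*X[:,0]+c*X[:,1],X[:,2]]
s=least_squares(lambda q:(proj(p,tr(q,X))-px).ravel(),[.5,-.1,-1.57],loss='soft_l1')
q=s.x;print(q,np.degrees(q[2]),(proj(p,tr(q,X))-px).round(1).tolist())
print("grip",tr(q,np.array([[-.095,0,.144]])),proj(p,tr(q,np.array([[-.095,0,.144]]))), "gap",tr(q,np.array([[0,0,.095]])))
ps=d["side"];print(f([(0,0)],(0,0),1),((proj(ps,tr(q,X))-[200,120])*4).round().tolist())
# rack: corners top z=.025, crop c2 /6+(295,150)
pr=f([(80,285),(140,470),(217,465)],(295,150),6);print("rack",onz(p,pr,.025))
pr=f([(60,465),(232,525),(255,490),(85,432)],(200,120),4);print("rack side",onz(ps,pr,.025))
pr=f([(85,432),(127,445),(172,460),(216,468)],(200,120),4);print("cuv tops side",onz(ps,pr,.055))
for n in ["beaker","flask","cup_a","reagent","dishes"]:
  pass
```

```text
[ 0.59554952 -0.21894592 -1.24134701] -71.12394485241306 [[-1.3, -0.2], [0.0, -1.2], [2.0, 0.1], [-0.4, 1.1], [-0.4, 2.9], [2.1, 1.4], [0.9, -3.3], [-2.0, -1.7]]
grip [[ 0.56481493 -0.12905495  0.144     ]] [[200.73241577 211.17985121]] gap [[ 0.59554952 -0.21894592  0.095     ]]
[[0. 0.]] [[249.0, 145.0], [258.0, 204.0], [169.0, 208.0], [165.0, 148.0], [219.0, 45.0], [222.0, 67.0], [175.0, 69.0], [174.0, 47.0]]
rack [[0.42432841 0.25365385 0.025     ]
 [0.58294152 0.22820684 0.025     ]
 [0.58840722 0.26975677 0.025     ]]
rack side [[0.58198625 0.26669518 0.025     ]
 [0.42355639 0.29697769 0.025     ]
 [0.41550401 0.25374486 0.025     ]
 [0.57567624 0.2221735  0.025     ]]
cuv tops side [[0.56229879 0.25310304 0.055     ]
 [0.52322668 0.25931356 0.055     ]
 [0.48199829 0.26706411 0.055     ]
 [0.44479002 0.26703286 0.055     ]]
```

Emit:
{"name": "apply_moves", "arguments": {
  "xyz": [
    [-0.01,0.026,0.03],
    [-0.01,0.03,0.036],
    [-0.01,0.03,0.036],
    [-0.01,0.03,0.036],
    [-0.01,0.03,0.036],
    [-0.01,0.03,0.036],
    [-0.005,0.03,0.036],
    [0,0.03,0.036],
    [0,0.03,0.036],
    [0,0.03,0.036],
    [0,0.03,0.03],
    [0,0.02,0.02]
  ],
  "twist": [0,0,0,0,0,0,0,0,0,0,0,0],
  "claw": [1,1,1,1,1,1,1,1,1,1,0.6,0.6]
}}

```text
time_s: 1.35
tcp_pos: [0.4702, -0.1548, 0.3005]
ee_rot: [[-0.002, -0.241, 0.97], [0.009, 0.97, 0.241], [-1.0, 0.009, 0.0]]
wrist_force: [0.0, -0.0, 0.6]
gripper_width: 0.898
```

```bash
cat > look.py <<'E'
import sys
from station import r, imaging, job
import pickle
from h import *
nm=sys.argv[1];tag=sys.argv[2]
p=imaging.capture(nm);pickle.dump(p,open(f"{tag}.pkl","wb"))
cv2.imwrite(f"pics/{tag}.png",cv2.resize(p["pixels"][:,:,::-1],(800,600),interpolation=cv2.INTER_CUBIC))
s=r.sense();print(s["time_s"],s["tcp_pos"].round(4),s["joints"].round(1),s["ee_rot"].round(3).tolist(),s["wrist_force"].round(2),s["gripper_width"])
E
python3 look.py wrist w1
```

```text
1.4 [ 0.4719 -0.1528  0.3002] [  0.5   7.  -10.5  -0.6 -72.5 -76.2] [[-0.001, -0.243, 0.97], [0.01, 0.97, 0.243], [-1.0, 0.009, 0.002]] [2.22 1.23 0.8 ] 0.8554609393748577
```

View pics/w1.png

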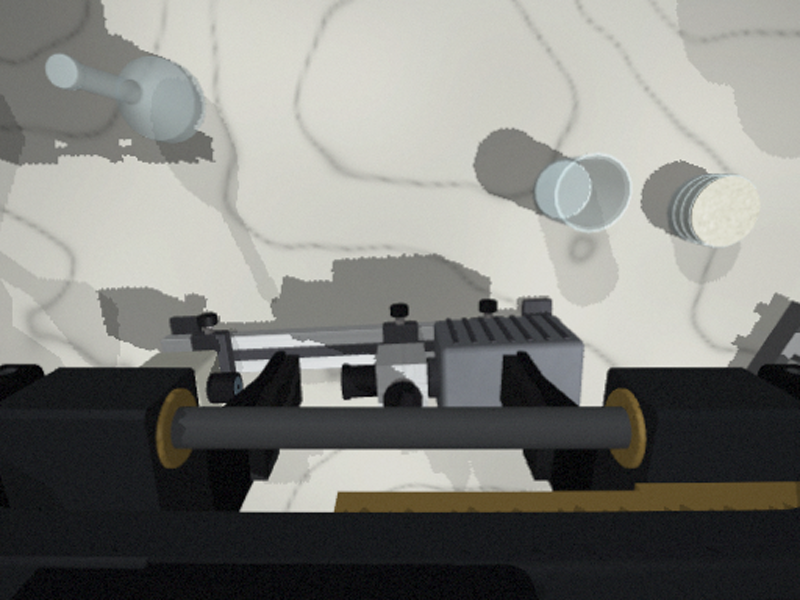

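Emit:
{"name": "apply_moves", "arguments": {
  "xyz": [
    [-0.015,0.005,-0.035],
    [-0.015,0.0,-0.035],
    [-0.015,0.0,-0.03],
    [-0.01,0.0,-0.01],
    [0,0,0],
    [0,0,0]
  ],
  "twist": [0,0,0,0,0,0],
  "claw": [0.6,0.6,0.6,0.6,0.6,0.6]
}}

```text
time_s: 2.0
tcp_pos: [0.3622, -0.1731, 0.3542]
ee_rot: [[-0.006, -0.25, 0.968], [0.011, 0.968, 0.25], [-1.0, 0.012, -0.003]]
wrist_force: [0.3, -0.3, -0.3]
gripper_width: 0.601
```

```bash
python3 look.py wrist w2
```

```text
2.05 [ 0.3624 -0.1732  0.3541] [ -2.6  -4.3 -14.7  -0.6 -80.1 -72.9] [[-0.007, -0.25, 0.968], [0.011, 0.968, 0.25], [-1.0, 0.012, -0.004]] [-0.97 -0.14  0.46] 0.6024761023219433
```

View pics/w2.png

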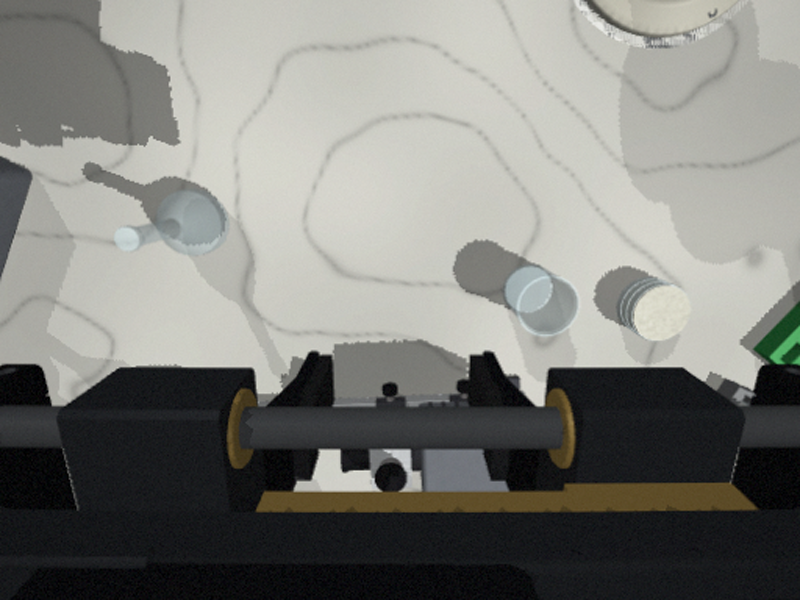

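Emit:
{"name": "apply_moves", "arguments": {
  "xyz": [
    [0,0.0,0.04],
    [0,0.0,0.048],
    [0,0.0,0.048],
    [0,0.0,0.048],
    [0,0.0,0.048],
    [0,0,0.03],
    [0,0,0.01],
    [0,0,0],
    [0,0,0]
  ],
  "twist": [0,0,0,0,0,0,0,0,0],
  "claw": [0.6,0.6,0.6,0.6,0.6,0.6,0.6,0.6,0.6]
}}

```text
time_s: 2.95
tcp_pos: [0.6395, -0.0999, 0.3367]
ee_rot: [[-0.026, -0.25, 0.968], [0.01, 0.968, 0.251], [-1.0, 0.017, -0.023]]
wrist_force: [-1.1, 0.1, -0.1]
gripper_width: 0.601
```

```bash
python3 look.py wrist w3
```

```text
3.0 [ 0.6392 -0.0999  0.3368] [  5.1  22.6  15.6  -0.7 -84.5 -80.5] [[-0.026, -0.25, 0.968], [0.011, 0.968, 0.25], [-1.0, 0.017, -0.023]] [-0.92 -0.07 -1.44] 0.6007919295003025
```

View pics/w3.png

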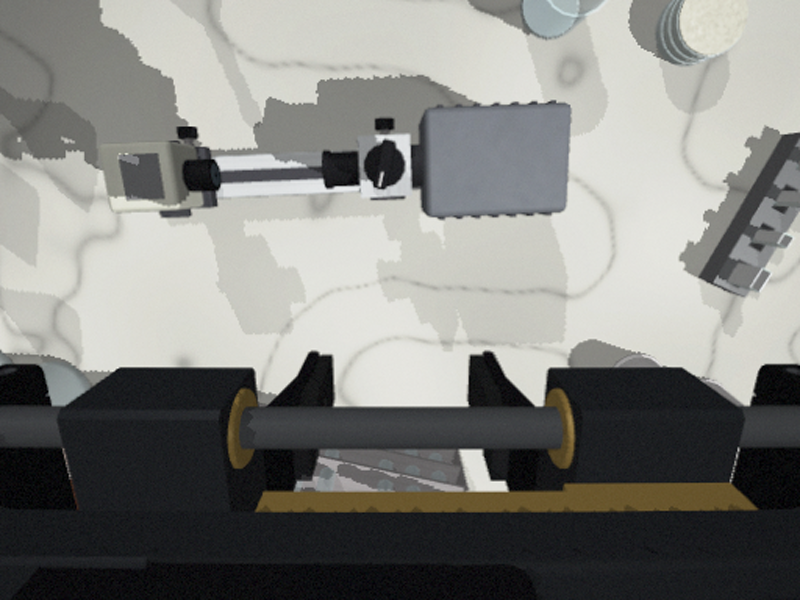

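Run:
```python
import pickle;from h import *
p=pickle.load(open("w3.pkl","rb"))
crop(p,60,55,220,145,5,"c4.png")
crop(p,220,55,380,150,5,"c5.png")
crop(p,430,75,512,195,5,"c6.png")
```

```text
(no output)
```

View pics/c4.png

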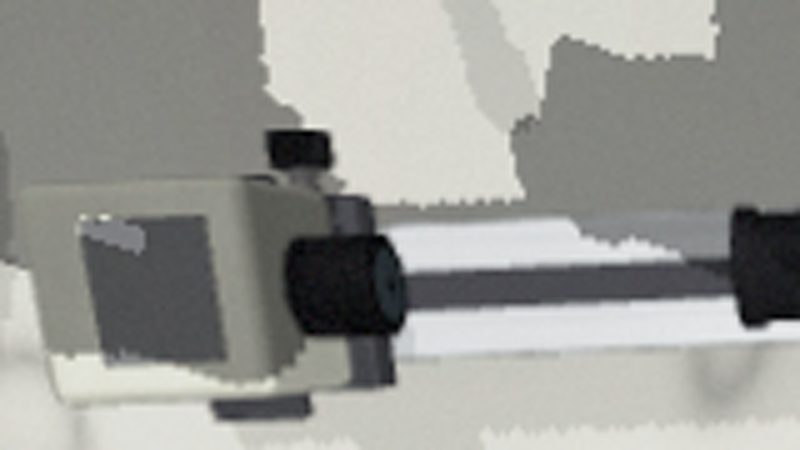

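View pics/c5.png

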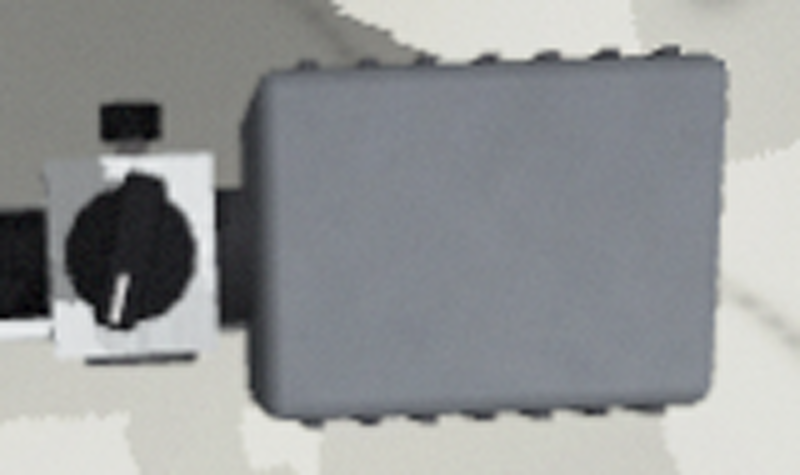

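View pics/c6.png

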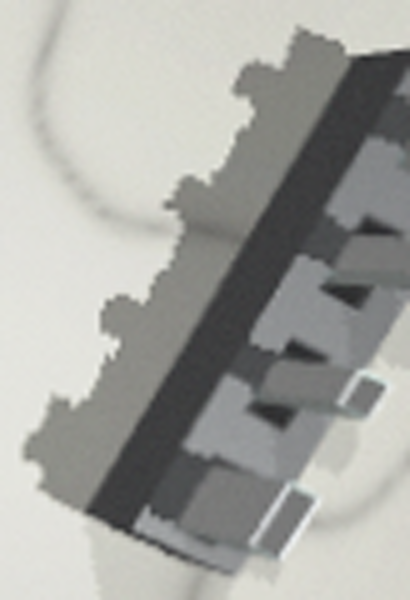

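```bash
cat > fitb.py <<'E'
import pickle;from h import *
from scipy.optimize import least_squares
p=pickle.load(open("w3.pkl","rb"))
f=lambda L,o:np.array(L,float)/5+np.array(o)
px=np.r_[f([(264,72),(726,55),(712,403),(258,418)],(220,55)),f([(131,255)],(220,55)),f([(20,188),(62,405),(240,178),(275,385)],(60,55))]
X=np.array([(-.125,-.042,.131),(-.235,-.042,.131),(-.235,.042,.131),(-.125,.042,.131),(-.095,0,.137),(.123,-.026,.121),(.123,.026,.121),(.067,-.026,.121),(.067,.026,.121)])
w=np.array([1,1,1,1,3,1,1,1,1.])[:,None]
def tr(q,X):
    c,s=np.cos(q[2]),np.sin(q[2]);return np.c_[q[0]+c*X[:,0]-s*X[:,1],q[1]+s*X[:,0]+c*X[:,1],X[:,2]]
s=least_squares(lambda q:((proj(p,tr(q,X))-px)*w).ravel(),[.595,-.219,-1.24],loss='soft_l1')
q=s.x;print(q,np.degrees(q[2]),(proj(p,tr(q,X))-px).round(1).tolist())
print("grip",tr(q,np.array([[-.095,0,.144]])))
b=onz(p,f([(147,175),(116,325)],(220,55)),.153);print("bar ends",b,np.degrees(np.arctan2(*(b[0]-b[1])[[1,0]])))
b=onz(p,f([(124,275),(116,320)],(220,55)),.153);print("mark",np.degrees(np.arctan2(*(b[0]-b[1])[[1,0]])))
o=[430,75]
t=f([(255,547),(290,485),(318,493),(280,557)],o);print("long rim",onz(p,t,.055),onz(p,t,.055).mean(0))
E
python3 fitb.py
```

```text
[ 0.5870035  -0.21961432 -1.27829222] -73.24074915660057 [[-1.7, -2.9], [2.7, -3.0], [1.6, 2.4], [1.4, 3.1], [0.0, 0.1], [-3.1, -0.7], [-2.9, 0.5], [-0.1, -1.0], [-0.1, 2.5]]
grip [[ 0.55961017 -0.12864946  0.144     ]]
bar ends [[ 0.5430655  -0.12899302  0.153     ]
 [ 0.57523673 -0.12793447  0.153     ]] -178.11545359802093
mark -176.49775019775691
long rim [[0.57767561 0.24864613 0.055     ]
 [0.55703513 0.25073081 0.055     ]
 [0.55709533 0.26049021 0.055     ]
 [0.57860955 0.25785002 0.055     ]] [0.56760391 0.25442929 0.055     ]
```

```bash
cat >> fitb.py <<'E'
print("---")
px[0:4]=f([(250,62),(727,48),(712,412),(252,428)],(220,55))
c0=-p["view"][:3,:3].T@p["view"][:3,3];print("cam",c0,"axis",p["view"][2,:3])
w[0:4]=.7
s=least_squares(lambda q:((proj(p,tr(q,X)+[0,0,q[3]])-px)*w).ravel(),[.595,-.219,-1.24,0],loss='soft_l1')
q=s.x;print(q,np.degrees(q[2]),(proj(p,tr(q,X)+[0,0,q[3]])-px).round(1).tolist())
print("grip",tr(q,np.array([[-.095,0,.144]])))
# tube ends: beam axis points; c4 lamp tube end at (735,265), detector tube end (395,285)
a=onz(p,f([(740,266),(392,285)],(60,55)),.095+q[3]);print("tubes",a,np.degrees(np.arctan2(*(a[1]-a[0])[[1,0]])),np.linalg.norm(a[1]-a[0]),a.mean(0))
E
python3 fitb.py
```

```text
[ 0.5870035  -0.21961432 -1.27829222] -73.24074915660057 [[-1.7, -2.9], [2.7, -3.0], [1.6, 2.4], [1.4, 3.1], [0.0, 0.1], [-3.1, -0.7], [-2.9, 0.5], [-0.1, -1.0], [-0.1, 2.5]]
grip [[ 0.55961017 -0.12864946  0.144     ]]
bar ends [[ 0.5430655  -0.12899302  0.153     ]
 [ 0.57523673 -0.12793447  0.153     ]] -178.11545359802093
mark -176.49775019775691
long rim [[0.57767561 0.24864613 0.055     ]
 [0.55703513 0.25073081 0.055     ]
 [0.55709533 0.26049021 0.055     ]
 [0.57860955 0.25785002 0.055     ]] [0.56760391 0.25442929 0.055     ]
---
cam [ 0.56977757 -0.12020683  0.48596307] axis [ 0.24552077  0.07989578 -0.96609328]
[ 0.58687802 -0.22002957 -1.27821868 -0.00578744] -73.23653547031084 [[0.4, -0.2], [0.2, -0.9], [-0.4, 0.1], [1.9, 0.5], [-0.2, 0.0], [-0.5, -0.5], [-0.4, 0.1], [1.9, -0.8], [1.7, 2.0]]
grip [[ 0.559478   -0.12906672  0.144     ]]
tubes [[ 0.57321134 -0.17732014  0.08921256]
 [ 0.60033194 -0.26409283  0.08921256]] -72.64348593207649 0.09091218848001717 [ 0.58677164 -0.22070649  0.08921256]
```

Emit:
{"name": "apply_moves", "arguments": {
  "xyz": [
    [0.01,-0.002,-0.02],
    [0.02,-0.002,-0.025],
    [0.02,-0.002,-0.025],
    [0.02,-0.002,-0.01],
    [0.02,0,-0.003],
    [0.015,0,0],
    [0,0,0],
    [0,0,0]
  ],
  "twist": [3,4,4,1,0,0,0,0],
  "claw": [0.6,0.6,0.6,0.6,0.6,0.6,0.6,0.6]
}}

```text
time_s: 3.8
tcp_pos: [0.5441, -0.1251, 0.239]
ee_rot: [[-0.013, -0.03, 0.999], [0.011, 0.999, 0.03], [-1.0, 0.011, -0.013]]
wrist_force: [-0.2, 0.2, 1.3]
gripper_width: 0.599
```

```bash
python3 look.py wrist w4
```

```text
3.85 [ 0.5442 -0.125   0.239 ] [  3.3  15.9  -8.   -0.7 -66.8 -91.3] [[-0.013, -0.03, 0.999], [0.011, 0.999, 0.03], [-1.0, 0.011, -0.013]] [-0.24 -0.02 -1.13] 0.6010530090375924
```

View pics/w4.png

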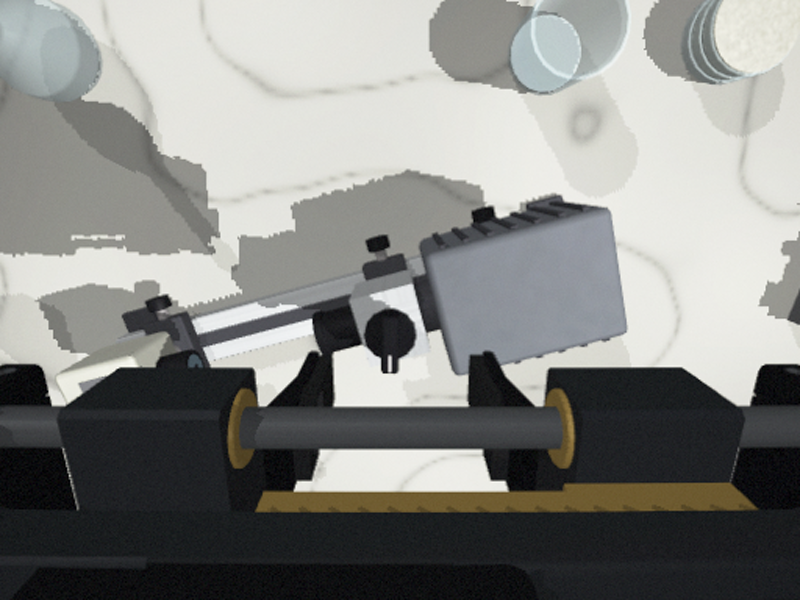

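Run:
```python
import pickle;from h import *
p=pickle.load(open("w4.pkl","rb"))
crop(p,190,170,310,250,6,"c7.png")
```

```text
(no output)
```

View pics/c7.png

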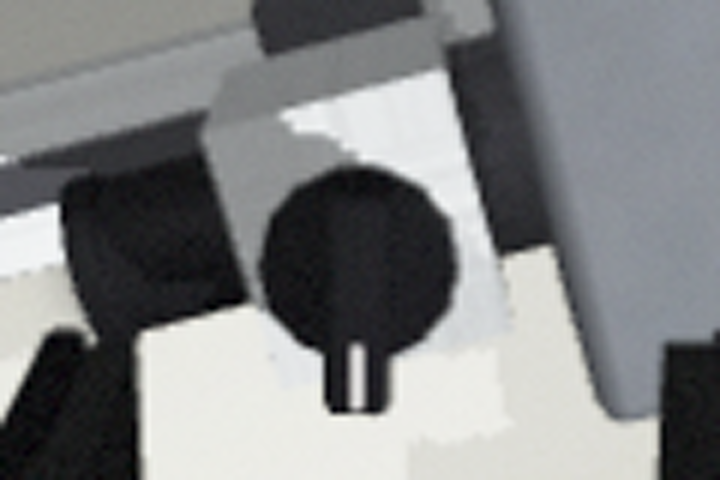

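Run:
```python
import pickle;from h import *
p=pickle.load(open("w4.pkl","rb"))
o=np.array([190,170])
for dz in (0,-.006):
  print(onz(p,np.array([(359,263)])/6+o,.136+dz), onz(p,np.array([(260,263),(458,263)])/6+o,.136+dz).round(4).tolist(),onz(p,np.array([(357,410),(357,410)])/6+o,.153+dz)[0])
```

```text
[[ 0.5579211  -0.12894587  0.136     ]] [[0.5583, -0.1439, 0.136], [0.5575, -0.1139, 0.136]] [ 0.57448154 -0.12866706  0.153     ]
[[ 0.56001859 -0.12895699  0.13      ]] [[0.5604, -0.1443, 0.13], [0.5596, -0.1136, 0.13]] [ 0.57715482 -0.12867186  0.147     ]
```

Emit:
{"name": "apply_moves", "arguments": {
  "xyz": [
    [0.01,-0.0025,0.008],
    [0.015,-0.002,0.007],
    [0.015,-0.001,0.002],
    [0.015,0,0],
    [0.013,0,0],
    [0.01,0,0],
    [0,0,0]
  ],
  "twist": [0,0,0,0,0,0,0],
  "claw": [0.6,0.6,0.6,0.6,0.6,0.6,0.6]
}}

```text
time_s: 4.55
tcp_pos: [0.5657, -0.13, 0.155]
ee_rot: [[-0.009, -0.03, 1.0], [0.011, 1.0, 0.03], [-1.0, 0.011, -0.009]]
wrist_force: [-0.0, 0.7, 0.1]
gripper_width: 0.604
```

```bash
python3 look.py wrist w5
```

```text
4.6 [ 0.5661 -0.1301  0.1558] [  2.7  22.  -11.7  -0.7 -56.7 -90.6] [[-0.008, -0.03, 1.0], [0.011, 0.999, 0.03], [-1.0, 0.011, -0.007]] [0.09 0.06 0.03] 0.6011445210649975
```

View pics/w5.png

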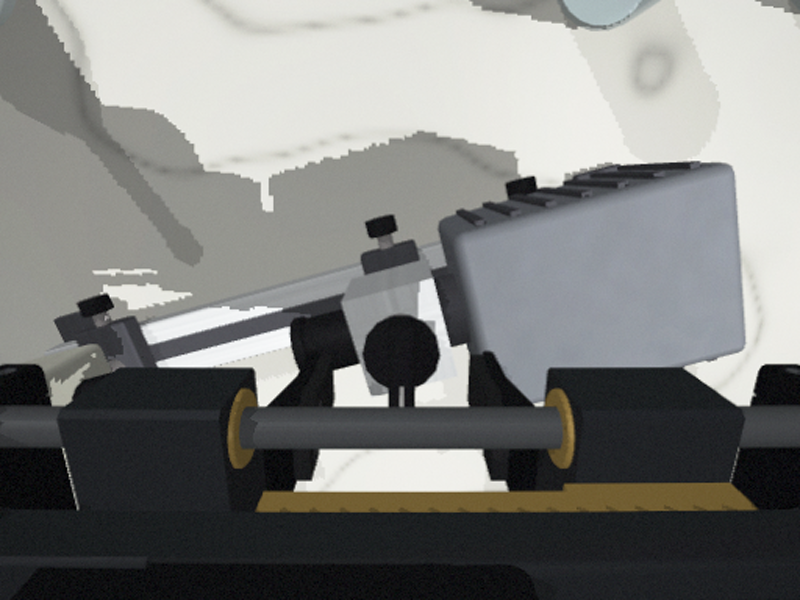

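Run:
```python
import pickle;from h import *
p=pickle.load(open("w5.pkl","rb"))
print(proj(p,[[.566,-.130,.1418],[.566,-.1301,.1558],[.5597,-.129,.136],[.5597,-.129,.153]])*1.5625)
```

```text
[[398.8630789  378.23970502]
 [398.8923768  395.04399196]
 [401.74483849 357.30480644]
 [402.40776113 375.50820266]]
```

Emit:
{"name": "apply_moves", "arguments": {
  "xyz": [
    [0.001,0.0005,-0.004],
    [0,0,-0.002],
    [0,0,0],
    [0,0,0]
  ],
  "twist": [0,0,0,0],
  "claw": [0.6,0.6,0.6,0.5]
}}

```text
time_s: 5.0
tcp_pos: [0.5611, -0.1299, 0.1567]
ee_rot: [[-0.004, -0.03, 1.0], [0.01, 0.999, 0.03], [-1.0, 0.01, -0.003]]
wrist_force: [0.1, 0.2, 0.7]
gripper_width: 0.567
```

Emit:
{"name": "apply_moves", "arguments": {
  "xyz": [
    [0.003,0,-0.0015],
    [0.002,0,0],
    [0,0,0],
    [0,0,0],
    [0,0,0],
    [0,0,0],
    [0,0,0],
    [0,0,0],
    [0,0,0]
  ],
  "twist": [0,0,0,0,0,0,0,0,0],
  "claw": [0.5,0.5,0.4,0.2,0,0,0,0,0]
}}

```text
time_s: 5.9
tcp_pos: [0.5599, -0.13, 0.1523]
ee_rot: [[-0.002, -0.031, 1.0], [0.01, 0.999, 0.031], [-1.0, 0.01, -0.001]]
wrist_force: [-0.1, 0.1, 0.6]
gripper_width: 0.113
```

```bash
python3 look.py wrist w6
```

```text
5.95 [ 0.5599 -0.1299  0.1523] [  2.8  21.5 -13.1  -0.7 -55.4 -90.6] [[-0.002, -0.031, 1.0], [0.01, 0.999, 0.031], [-1.0, 0.01, -0.001]] [ 0.52 -0.12 -0.81] 0.11044480136049467
```

View pics/w6.png

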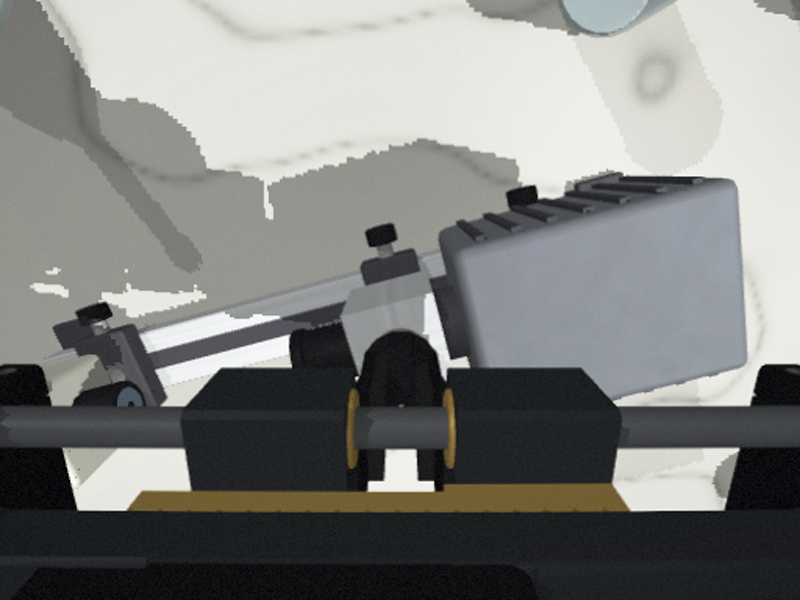

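Emit:
{"name": "apply_moves", "arguments": {
  "xyz": [
    [0,0,0],
    [0,0,0],
    [0,0,0],
    [0,0,0],
    [0,0,0],
    [0,0,0],
    [0,0,0],
    [0,0,0],
    [0,0,0],
    [0,0,0]
  ],
  "twist": [6,7,7,7,7,7,7,7,7,6],
  "claw": [0,0,0,0,0,0,0,0,0,0]
}}

```text
time_s: 6.95
tcp_pos: [0.5591, -0.1313, 0.1523]
ee_rot: [[-0.004, 0.933, 0.36], [0.007, 0.36, -0.933], [-1.0, -0.001, -0.008]]
wrist_force: [-0.2, -0.6, -0.3]
gripper_width: 0.115
```

```bash
python3 -c "
from station import r
s=r.sense();print(s['joints'].round(1),s['moment'].round(3),s['tcp_pos'].round(4))"
```

```text
[   2.7   21.5  -13.2   -0.5  -55.5 -161.3] [-0.235  0.011  0.072] [ 0.5591 -0.1313  0.1523]
```

Emit:
{"name": "apply_moves", "arguments": {
  "xyz": [
    [0,0,0],
    [0,0,0],
    [0,0,0],
    [0,0,0],
    [0,0,0]
  ],
  "twist": [3,3,2,0,0],
  "claw": [0,0,0,0,0]
}}

```text
time_s: 7.45
tcp_pos: [0.559, -0.1315, 0.1523]
ee_rot: [[-0.004, 0.974, 0.228], [0.006, 0.228, -0.974], [-1.0, -0.003, -0.007]]
wrist_force: [-0.4, 0.1, 0.4]
gripper_width: 0.119
```

```bash
python3 look.py side s7; python3 -c "
from station import r
s=r.sense();print(s['joints'].round(1),s['moment'].round(3),s['tcp_pos'].round(4))"
```

```text
7.5 [ 0.559  -0.1315  0.1523] [   2.7   21.5  -13.2   -0.4  -55.5 -169.4] [[-0.004, 0.974, 0.227], [0.006, 0.227, -0.974], [-1.0, -0.003, -0.007]] [ 0.07  0.09 -0.9 ] 0.11977596333006534
[   2.7   21.5  -13.2   -0.4  -55.5 -169.4] [-0.372  0.011  0.584] [ 0.559  -0.1315  0.1523]
```

Emit:
{"name": "apply_moves", "arguments": {
  "xyz": [
    [0,0,0],
    [0,0,0],
    [0,0,0],
    [0,0,0],
    [0,0,0],
    [0,0,0]
  ],
  "twist": [-3,0,0,0,0,0],
  "claw": [0,0.1,0.5,0.5,0.5,0.5]
}}

```text
time_s: 8.1
tcp_pos: [0.559, -0.1313, 0.1523]
ee_rot: [[-0.004, 0.962, 0.274], [0.007, 0.274, -0.962], [-1.0, -0.002, -0.008]]
wrist_force: [-0.6, -0.8, 0.4]
gripper_width: 0.387
```

Emit:
{"name": "apply_moves", "arguments": {
  "xyz": [
    [-0.015,0,0],
    [-0.02,0,0],
    [-0.025,0,0],
    [-0.025,0,0],
    [-0.02,0,0],
    [-0.01,0,0],
    [0,0,0]
  ],
  "twist": [0,-4,-8,-8,-8,-6,0],
  "claw": [0.5,0.5,0.5,0.5,0.6,0.6,0.6]
}}

```text
time_s: 8.8
tcp_pos: [0.5589, -0.132, 0.2709]
ee_rot: [[-0.006, 0.628, 0.778], [0.008, 0.778, -0.628], [-1.0, 0.002, -0.01]]
wrist_force: [-0.3, 0.5, -0.0]
gripper_width: 0.592
```

```bash
python3 look.py wrist w8
```

```text
8.85 [ 0.5585 -0.132   0.27  ] [   2.6   16.1   -3.3   -0.5  -71.1 -131.5] [[-0.008, 0.63, 0.777], [0.008, 0.777, -0.63], [-1.0, 0.001, -0.011]] [-0.68 -0.48 -0.19] 0.5973076473955141
```

View pics/w8.png

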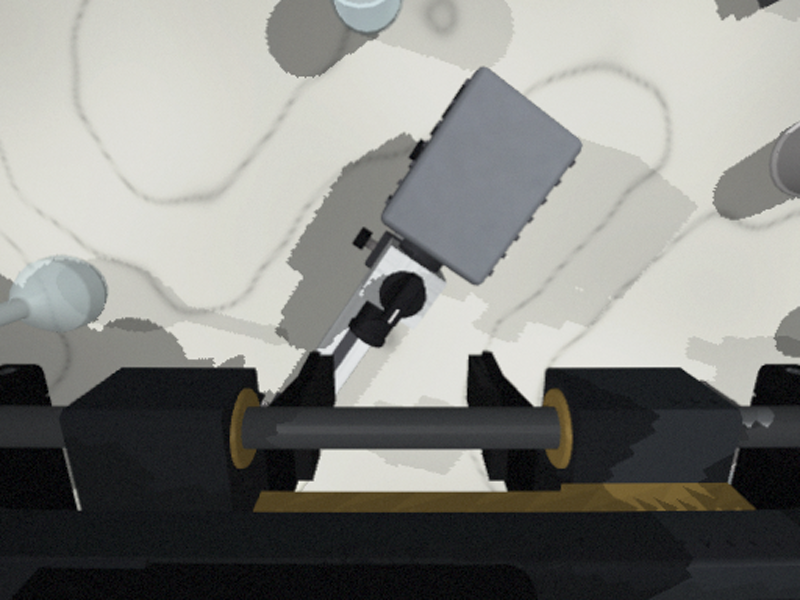

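Emit:
{"name": "apply_moves", "arguments": {
  "xyz": [
    [0,0,0],
    [0,0,0],
    [0,0,0],
    [0,0,0],
    [0,0.03,0.0],
    [0,0.04,0.003],
    [0,0.04,0.003],
    [0,0.04,0.003],
    [0,0.04,0.003],
    [0,0.04,0.003],
    [0,0.04,0.003],
    [0,0.04,0.003]
  ],
  "twist": [-7,-7,-7,-6,-1,0,0,0,0,0,0,0],
  "claw": [0.6,0.6,0.6,0.6,0.6,0.6,0.6,0.6,0.6,0.6,0.6,0.6]
}}

```text
time_s: 10.05
tcp_pos: [0.6357, 0.174, 0.2553]
ee_rot: [[-0.033, 0.214, 0.976], [0.007, 0.977, -0.214], [-0.999, -0.0, -0.034]]
wrist_force: [0.5, 0.6, 0.3]
gripper_width: 0.598
```

Emit:
{"name": "apply_moves", "arguments": {
  "xyz": [
    [0,0.03,0],
    [0,0.01,0],
    [0,0,0],
    [0,0,0]
  ],
  "twist": [0,0,0,0],
  "claw": [0.6,0.6,0.6,0.6]
}}

```text
time_s: 10.45
tcp_pos: [0.6431, 0.2187, 0.2479]
ee_rot: [[-0.042, 0.217, 0.975], [0.003, 0.976, -0.217], [-0.999, -0.007, -0.042]]
wrist_force: [-0.0, -0.1, -0.0]
gripper_width: 0.599
```

```bash
python3 look.py wrist w9
```

```text
10.5 [0.643  0.2184 0.248 ] [  31.7   28.2   12.5   -1.5  -76.3 -133.9] [[-0.042, 0.217, 0.975], [0.003, 0.976, -0.217], [-0.999, -0.006, -0.042]] [-0.95  0.24 -0.48] 0.5995769952222575
```

View pics/w9.png

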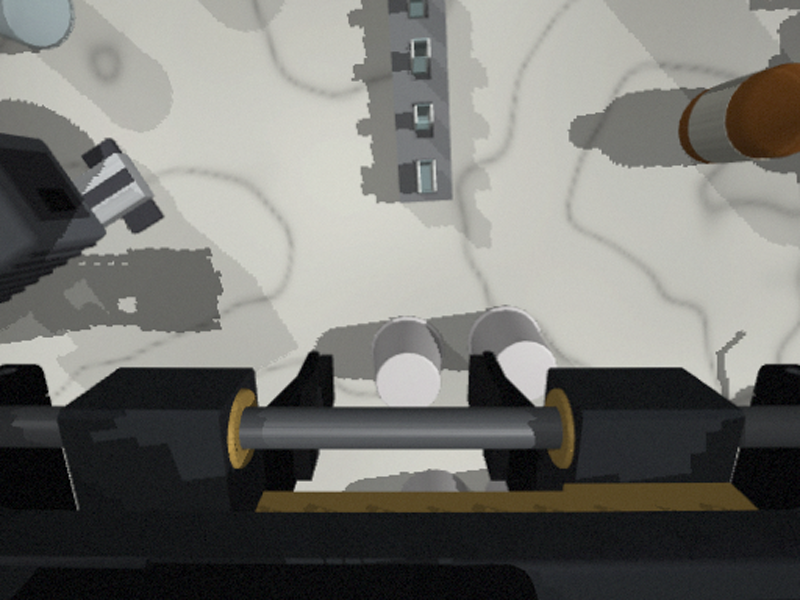

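Run:
```python
import pickle;from h import *
p=pickle.load(open("w9.pkl","rb"))
crop(p,225,0,315,135,6,"c9.png")
```

```text
(no output)
```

View pics/c9.png

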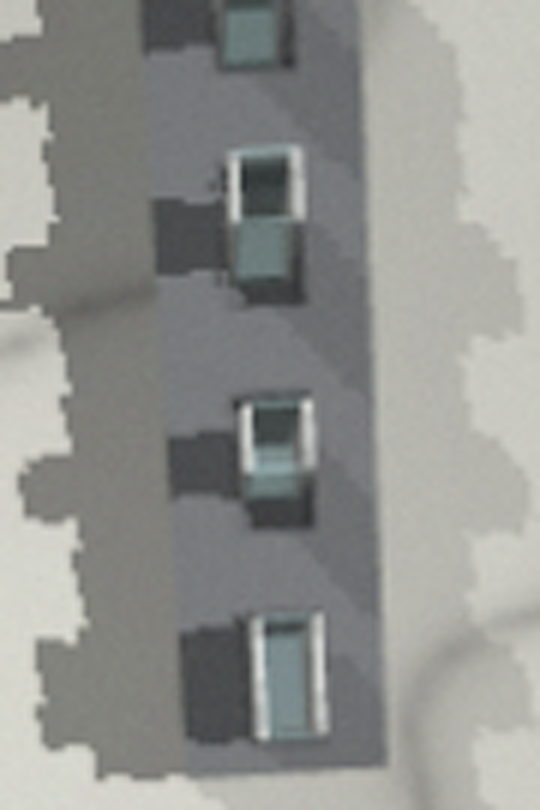

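Run:
```python
import pickle;from h import *
p=pickle.load(open("w9.pkl","rb"))
o=np.array([225,0])
for dz in (0,-.006):
  a=onz(p,np.array([(250,615),(325,612),(328,738),(255,740)])/6+o,.055+dz)
  print(a.round(4).tolist(),a.mean(0),np.linalg.norm(a[1]-a[0]),np.linalg.norm(a[2]-a[1]))
  a=onz(p,np.array([(362,0),(387,765),(145,30),(190,775)])/6+o,.025+dz)
  u=a[1]-a[0];v=a[3]-a[2];print("row",np.degrees(np.arctan2(u[1],u[0])),np.degrees(np.arctan2(v[1],v[0])),np.linalg.norm(a[3]-a[1]),a[[1,3]])
  a=onz(p,np.array([(265,180),(289,676)])/6+o,.055+dz);u=a[1]-a[0];print("centres",np.degrees(np.arctan2(u[1],u[0])),np.linalg.norm(u))
```

```text
[[0.5556, 0.2495, 0.055], [0.5581, 0.2633, 0.055], [0.5807, 0.2593, 0.055], [0.5781, 0.2457, 0.055]] [0.56811105 0.2544732  0.055     ] 0.014054074209290869 0.022998375879631265
row -9.145806990104449 -8.963167675550975 0.04095932540849171 [[0.58920241 0.27229313 0.025     ]
 [0.58234377 0.23191213 0.025     ]]
centres -8.906347585943925 0.0855394671951021
[[0.5552, 0.2498, 0.049], [0.5578, 0.2638, 0.049], [0.5808, 0.2597, 0.049], [0.5781, 0.2459, 0.049]] [0.56798833 0.25480528 0.049     ] 0.014299522141445918 0.023400031920329276
row -9.145806990104443 -8.963167675550974 0.04161721266932941 [[0.58942831 0.27288476 0.019     ]
 [0.58245951 0.23185516 0.019     ]]
centres -8.906347585943921 0.08703337458651163
```

Emit:
{"name": "apply_moves", "arguments": {
  "xyz": [
    [0.01,0.006,-0.015],
    [0.015,0.007,-0.022],
    [0.02,0.006,-0.022],
    [0.02,0.004,-0.015],
    [0.02,0,-0.003],
    [0.015,0,0],
    [0,0,0],
    [0,0,0]
  ],
  "twist": [-2,-1.5,0,0,0,0,0,0],
  "claw": [0.5,0.5,0.5,0.5,0.5,0.5,0.5,0.5]
}}

```text
time_s: 11.3
tcp_pos: [0.5653, 0.2435, 0.1525]
ee_rot: [[-0.038, 0.173, 0.984], [0.005, 0.985, -0.173], [-0.999, -0.002, -0.038]]
wrist_force: [0.3, -0.2, -0.0]
gripper_width: 0.498
```

```bash
python3 look.py wrist w10
```

```text
11.35 [0.5653 0.2435 0.1525] [  37.6   25.9   -5.5   -1.8  -60.2 -136.6] [[-0.038, 0.173, 0.984], [0.005, 0.985, -0.173], [-0.999, -0.001, -0.038]] [-0.26 -0.22 -1.02] 0.4997677285208186
```

View pics/w10.png

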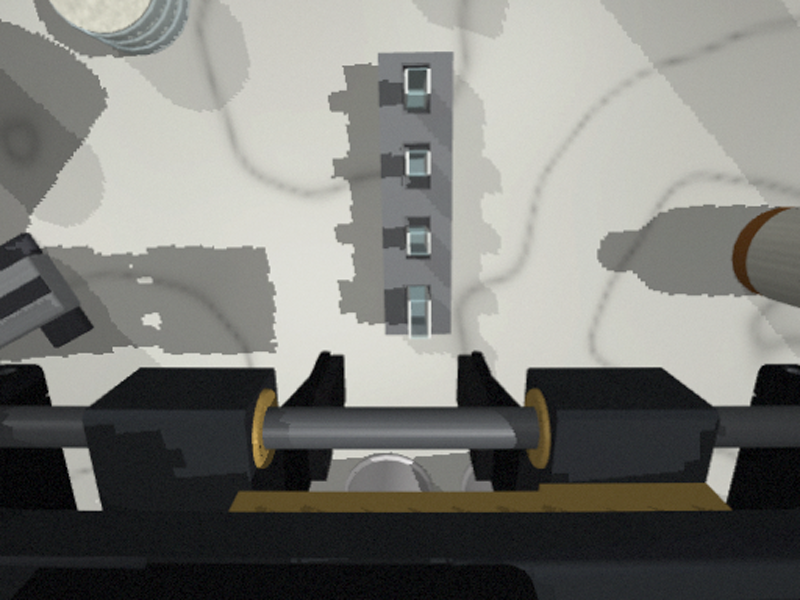

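Run:
```python
import pickle;from h import *
p=pickle.load(open("w10.pkl","rb"))
crop(p,235,165,305,230,8,"c10.png")
for dz in (0,-.006):
  print(onz(p,np.array([(420,312)])/1.5625,.055+dz))
```

```text
[[0.56352237 0.25541547 0.055     ]]
[[0.56515622 0.25539009 0.049     ]]
```

View pics/c10.png

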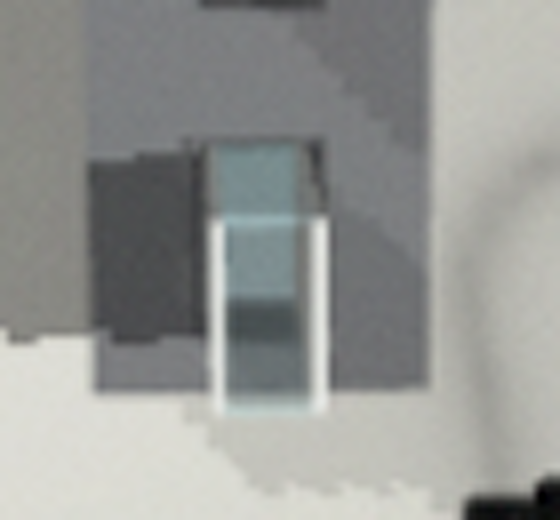

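Emit:
{"name": "apply_moves", "arguments": {
  "xyz": [
    [0.01,0.004,0.002],
    [0.015,0.004,0.002],
    [0.015,0.004,0.001],
    [0.015,0,0],
    [0.01,0,0],
    [0,0,0],
    [0,0,0]
  ],
  "twist": [0,0,0,0,0,0,0],
  "claw": [0.5,0.5,0.5,0.5,0.5,0.5,0.5]
}}

```text
time_s: 12.05
tcp_pos: [0.5731, 0.2561, 0.0838]
ee_rot: [[-0.034, 0.175, 0.984], [0.008, 0.985, -0.175], [-0.999, 0.002, -0.034]]
wrist_force: [0.6, 0.0, 0.2]
gripper_width: 0.502
```

```bash
python3 look.py wrist w11;python3 look.py side s11
python3 - <<'E'
import pickle;from h import *
p=pickle.load(open("s11.pkl","rb"))
crop(p,195,195,285,265,8,"c11s.png")
E
```

```text
12.1 [0.5729 0.2561 0.0838] [  38.1   30.9   -7.9   -2.   -52.4 -137. ] [[-0.034, 0.175, 0.984], [0.008, 0.985, -0.175], [-0.999, 0.002, -0.035]] [-1.21 -0.57 -0.41] 0.5004758967291602
12.15 [0.5731 0.2562 0.0843] [  38.1   30.9   -7.9   -2.   -52.4 -137. ] [[-0.033, 0.175, 0.984], [0.008, 0.985, -0.175], [-0.999, 0.002, -0.034]] [-0.57 -0.12  0.1 ] 0.498906742655723
```

View pics/w11.png

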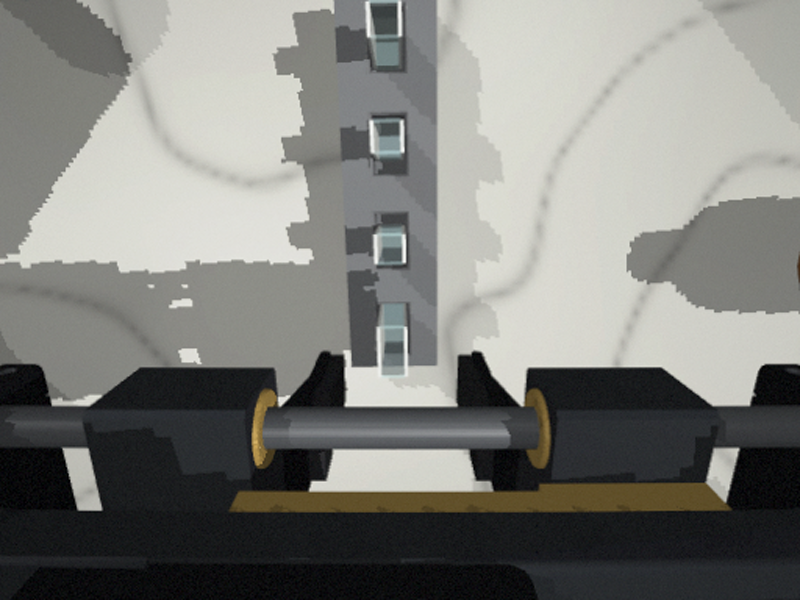

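View pics/c11s.png

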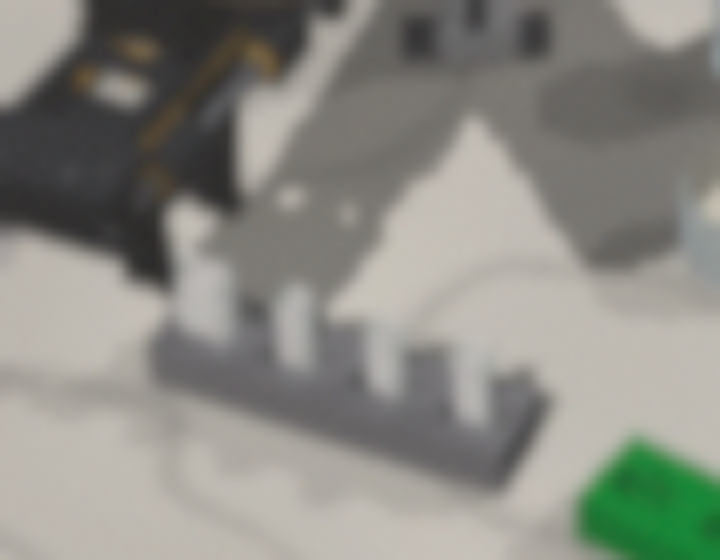

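Run:
```python
import pickle;from h import *
p=pickle.load(open("w11.pkl","rb"))
crop(p,230,190,280,245,10,"c11.png")
for dz in (0,-.006):
  a=onz(p,np.array([(379,322),(407,322),(407,375),(379,375)])/1.5625,.055+dz);print(a.mean(0),np.linalg.norm(a[1]-a[0]),np.linalg.norm(a[1]-a[2]))
print(proj(p,[[.5729,.2561,.0838],[.5725,.2562,.07]])*1.5625)
```

```text
[0.56633944 0.25489735 0.055     ] 0.01142788759387494 0.02325021856524228
[0.56845703 0.25442735 0.049     ] 0.011811200055644983 0.024030073848358008
[[398.48645067 392.97283216]
 [398.63964612 376.45715661]]
```

View pics/c11.png

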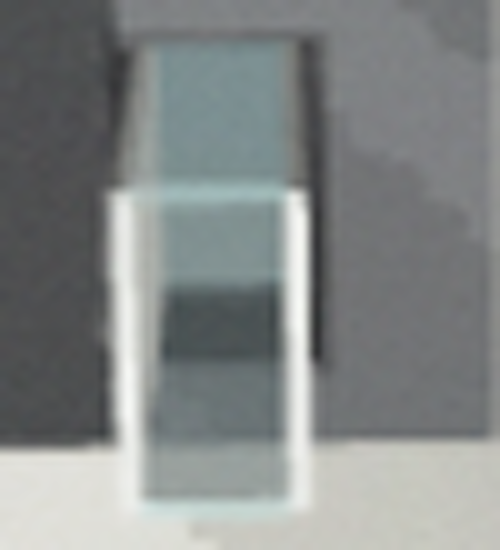

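Emit:
{"name": "apply_moves", "arguments": {
  "xyz": [
    [0.01,-0.0015,-0.0015],
    [0.013,-0.001,-0.0014],
    [0.012,0,0],
    [0.004,0,0],
    [0,0,0],
    [0,0,0]
  ],
  "twist": [-0.5,0,0,0,0,0],
  "claw": [0.5,0.5,0.5,0.5,0.5,0.5]
}}

```text
time_s: 12.75
tcp_pos: [0.5695, 0.2551, 0.045]
ee_rot: [[-0.029, 0.165, 0.986], [0.011, 0.986, -0.165], [-1.0, 0.006, -0.03]]
wrist_force: [0.1, 0.7, 0.0]
gripper_width: 0.498
```

```bash
python3 look.py wrist w12
```

```text
12.8 [0.5695 0.2552 0.0452] [  38.2   33.2  -10.6   -2.1  -47.2 -136.3] [[-0.029, 0.165, 0.986], [0.011, 0.986, -0.165], [-1.0, 0.006, -0.03]] [ 0.41  0.29 -0.7 ] 0.498747140893973
```

View pics/w12.png

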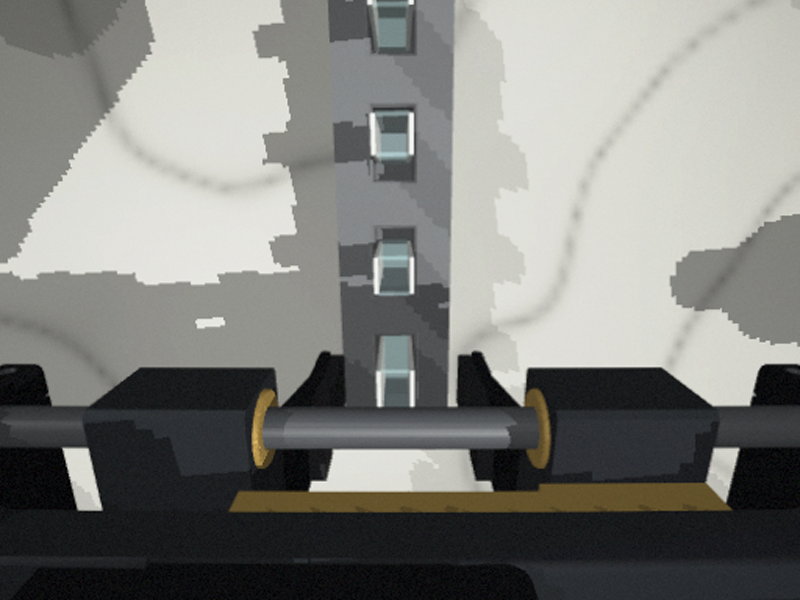

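Emit:
{"name": "apply_moves", "arguments": {
  "xyz": [
    [0,-0.0012,-0.001],
    [0,0,0],
    [0,0,0],
    [0,0,0],
    [0,0,0],
    [0,0,0],
    [0,0,0],
    [0,0,0],
    [0,0,0]
  ],
  "twist": [0,0,0,0,0,0,0,0,0],
  "claw": [0.5,0.4,0.3,0.22,0.16,0.1,0.1,0.05,0.05]
}}

```text
time_s: 13.7
tcp_pos: [0.569, 0.2543, 0.0469]
ee_rot: [[-0.027, 0.165, 0.986], [0.013, 0.986, -0.165], [-1.0, 0.008, -0.028]]
wrist_force: [-0.9, -0.8, 0.7]
gripper_width: 0.141
```

```bash
python3 look.py wrist w13
```

```text
13.75 [0.569  0.2543 0.0469] [  38.2   32.9  -10.7   -2.1  -47.1 -136.3] [[-0.027, 0.165, 0.986], [0.013, 0.986, -0.164], [-1.0, 0.008, -0.028]] [-0.1  -0.77 -0.83] 0.13989532321998774
```

View pics/w13.png

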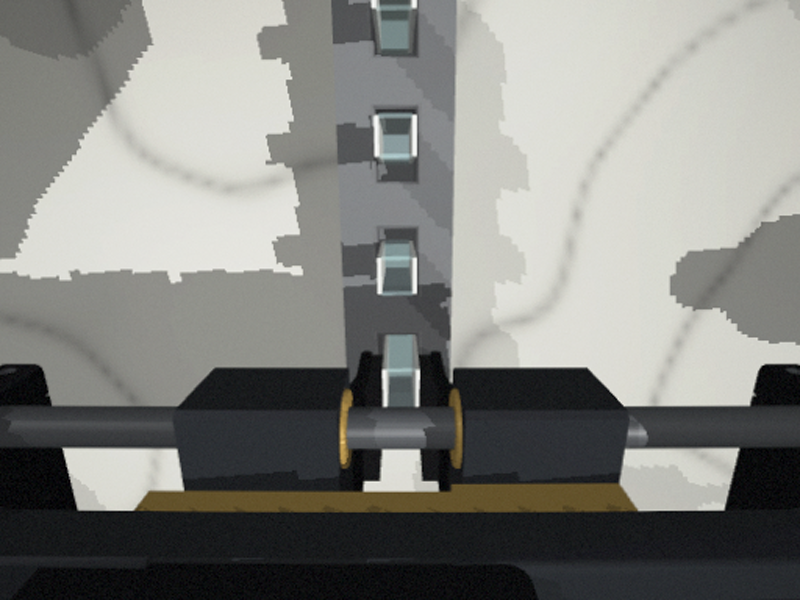

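Emit:
{"name": "apply_moves", "arguments": {
  "xyz": [
    [-0.004,0,0],
    [-0.006,0,0],
    [-0.008,0,0],
    [-0.01,0,0],
    [-0.01,0,0],
    [-0.015,0,0],
    [-0.02,0,0],
    [-0.02,0,0],
    [-0.02,0,0],
    [-0.01,0,0],
    [0,0,0],
    [0,0,0]
  ],
  "twist": [0,0,0,0,0,0,0,0,0,0,0,0],
  "claw": [0.05,0.05,0.05,0.05,0.05,0.05,0.05,0.05,0.05,0.05,0.05,0.05]
}}

```text
time_s: 14.95
tcp_pos: [0.5729, 0.2531, 0.182]
ee_rot: [[-0.022, 0.165, 0.986], [0.017, 0.986, -0.165], [-1.0, 0.013, -0.024]]
wrist_force: [-0.0, 0.4, -0.4]
gripper_width: 0.138
```

```bash
python3 look.py wrist w14; python3 look.py side s14;  python3 look.py scene sc14
python3 - <<'E'
import pickle;from h import *
p=pickle.load(open("s14.pkl","rb"))
crop(p,195,165,285,265,7,"c14s.png")
p=pickle.load(open("sc14.pkl","rb"))
crop(p,275,130,365,240,6,"c14c.png")
E
```

```text
15.0 [0.5729 0.2531 0.1818] [  37.9   24.9   -2.6   -1.7  -62.9 -136.6] [[-0.022, 0.165, 0.986], [0.016, 0.986, -0.164], [-1.0, 0.013, -0.024]] [-0.23  1.16 -0.77] 0.1436404080333816
15.05 [0.5728 0.253  0.1813] [  37.9   24.9   -2.6   -1.7  -62.9 -136.6] [[-0.022, 0.165, 0.986], [0.016, 0.986, -0.164], [-1.0, 0.012, -0.025]] [ 0.08 -0.44  0.12] 0.14173872026542567
15.1 [0.5727 0.2529 0.181 ] [  37.9   24.9   -2.6   -1.7  -62.9 -136.6] [[-0.023, 0.165, 0.986], [0.016, 0.986, -0.164], [-1.0, 0.012, -0.025]] [-0.47 -0.22  0.09] 0.14033761214812768
```

View pics/w14.png

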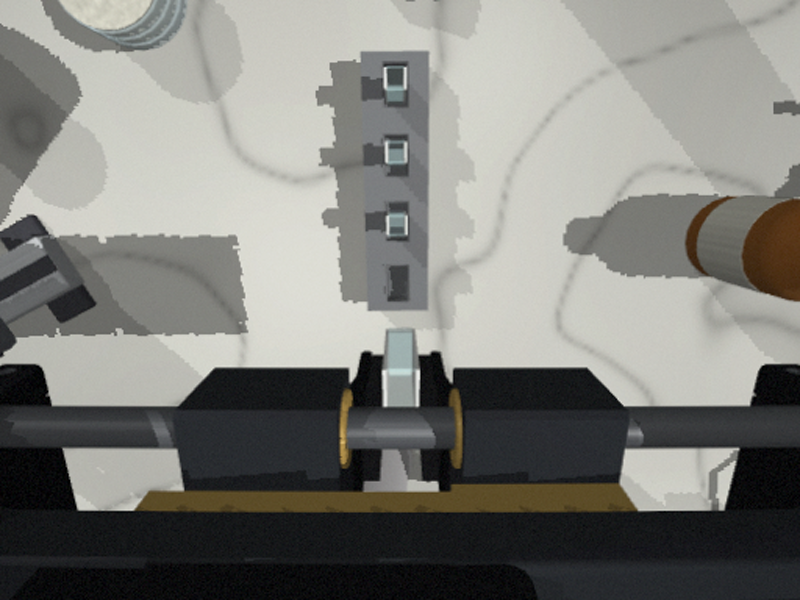

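View pics/c14s.png

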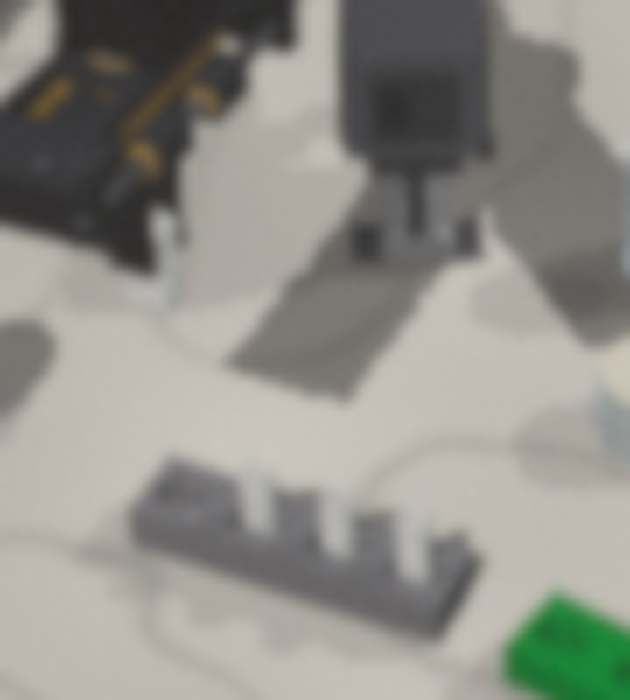

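View pics/c14c.png

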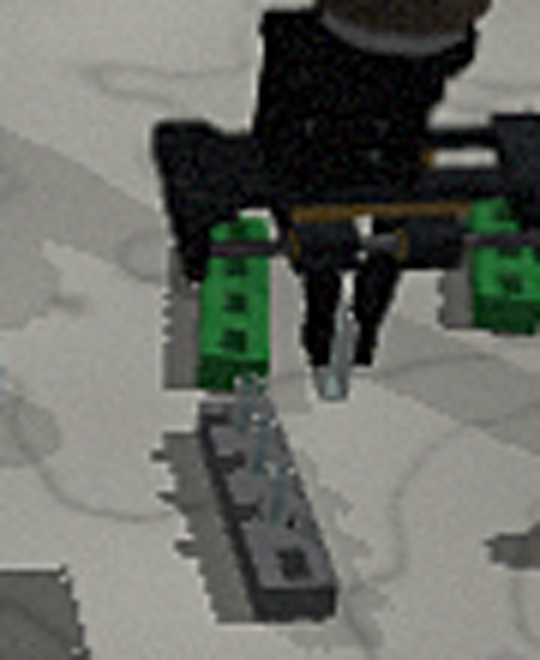

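Emit:
{"name": "apply_moves", "arguments": {
  "xyz": [
    [-0.015,0,0],
    [-0.02,0,0],
    [-0.02,-0.01,0],
    [-0.015,-0.02,0.004],
    [-0.005,-0.03,0.006],
    [0,-0.035,0.007],
    [0,-0.035,0.007],
    [0,-0.035,0.007],
    [0,-0.035,0.007],
    [0,-0.035,0.007],
    [0,-0.035,0.007],
    [0,-0.035,0.007]
  ],
  "twist": [0,0,0,0,0,0,0,0,0,0,0,0],
  "claw": [0.05,0.05,0.05,0.05,0.05,0.05,0.05,0.05,0.05,0.05,0.05,0.05]
}}

```text
time_s: 16.3
tcp_pos: [0.5776, -0.0745, 0.2455]
ee_rot: [[-0.043, 0.16, 0.986], [0.006, 0.987, -0.16], [-0.999, -0.001, -0.043]]
wrist_force: [0.3, 0.5, -0.5]
gripper_width: 0.139
```

Emit:
{"name": "apply_moves", "arguments": {
  "xyz": [
    [0,-0.035,0.007],
    [0,-0.035,0.007],
    [0,-0.035,0.007],
    [0,-0.03,0.006],
    [0,-0.02,0.003],
    [0,-0.01,0],
    [0,0,0],
    [0,0,0]
  ],
  "twist": [0,0,0,0,0,0,0,0],
  "claw": [0.05,0.05,0.05,0.05,0.05,0.05,0.05,0.05]
}}

```text
time_s: 17.1
tcp_pos: [0.5722, -0.259, 0.2387]
ee_rot: [[-0.055, 0.172, 0.984], [0.009, 0.985, -0.172], [-0.998, -0.001, -0.056]]
wrist_force: [-0.5, 0.2, -0.5]
gripper_width: 0.143
```

Emit:
{"name": "apply_moves", "arguments": {
  "xyz": [
    [0,0,0],
    [0,0,0],
    [0,0,0],
    [0,0,0],
    [0,0,0],
    [0,0,0],
    [0,0,0],
    [0,0,0],
    [0,0,0],
    [0,0,0],
    [0,0,0],
    [0,0,0]
  ],
  "twist": [4,6,6,6,6,6,6,6,6,6,4,0],
  "claw": [0.05,0.05,0.05,0.05,0.05,0.05,0.05,0.05,0.05,0.05,0.05,0.05]
}}

```text
time_s: 18.3
tcp_pos: [0.5731, -0.2423, 0.2402]
ee_rot: [[-0.055, 0.956, 0.288], [0.011, 0.289, -0.957], [-0.998, -0.05, -0.026]]
wrist_force: [0.5, 0.2, -0.1]
gripper_width: 0.14
```

```bash
cat > st.py <<'E'
from station import r
import numpy as np
s=r.sense();R=s["ee_rot"];t=s["tcp_pos"]
Rg=np.array([[-.027,.165,.986],[.013,.986,-.164],[-1,.008,-.028]]);tg=np.array([.569,.2543,.0469])
up=Rg.T@[0,0,1]
o=Rg.T@(np.array([.5682,.2545,.025])-tg)
g=np.array([-.005,0,0]); 
# force jaw coordinate 0 at grasp point along the line
k=(o[0]-g[0])/up[0]; o=o-np.array([0,1,0])*(o[1]-k*up[1])
L=t+R@o
th=np.radians(-73.1);bx=np.array([np.cos(th),np.sin(th)]);by=np.array([-bx[1],bx[0]])
B=np.array([.5857,-.2202]);d=L[:2]-B
cz=R@up; cx=R@np.cross([0,1,0],up)
print(s["time_s"],"tcp",t.round(4),"L",L.round(4),"beam x,y,z mm",(d@bx*1e3).round(1),(d@by*1e3).round(1),((L[2]-.095)*1e3).round(1))
print("yaw",np.degrees(np.arctan2(R[1,1],R[0,1])).round(2),"want",np.degrees(np.arctan2(by[1],by[0])).round(2),"tilt",cz[:2].round(3),"R",R.round(3).tolist(),"F",s["wrist_force"].round(1),s["gripper_width"],s["joints"].round(1))
w=np.r_[B-L[:2],.095-L[2]];print("shift in tool axes",(R.T@w).round(4))
E
python3 st.py
```

```text
18.3 tcp [ 0.5731 -0.2423  0.2402] L [ 0.5716 -0.2419  0.2184] beam x,y,z mm 16.7 -19.8 123.4
yaw 16.82 want 16.9 tilt [0.055 0.018] R [[-0.055, 0.956, 0.288], [0.011, 0.289, -0.957], [-0.998, -0.05, -0.026]] F [ 0.5  0.2 -0.1] 0.1403186258234027 [  -8.1   23.2    2.8   -0.2  -72.8 -155. ]
shift in tool axes [ 0.1226  0.0259 -0.0135]
```

Emit:
{"name": "apply_moves", "arguments": {
  "xyz": [
    [0.005,0.006,-0.003],
    [0.01,0.01,-0.006],
    [0.01,0.01,-0.0045],
    [0.01,0,0],
    [0.01,0,0],
    [0.01,0,0],
    [0.01,0,0],
    [0,0,0],
    [0,0,0]
  ],
  "twist": [0,0,0,0,0,0,0,0,0],
  "claw": [0.05,0.05,0.05,0.05,0.05,0.05,0.05,0.05,0.05]
}}

```text
time_s: 19.2
tcp_pos: [0.5911, -0.2167, 0.1664]
ee_rot: [[-0.06, 0.954, 0.295], [0.012, 0.296, -0.955], [-0.998, -0.053, -0.029]]
wrist_force: [0.2, 0.7, 0.4]
gripper_width: 0.137
```

```bash
python3 st.py; python3 look.py wrist w15; python3 look.py side s15; python3 look.py scene sc15
python3 - <<'E'
import pickle;from h import *
p=pickle.load(open("s15.pkl","rb"))
crop(p,220,100,300,200,7,"c15s.png")
p=pickle.load(open("sc15.pkl","rb"))
crop(p,110,150,270,280,5,"c15c.png")
E
```

```text
19.2 tcp [ 0.5911 -0.2167  0.1664] L [ 0.5896 -0.2163  0.1445] beam x,y,z mm -2.6 4.8 49.5
yaw 17.25 want 16.9 tilt [0.059 0.017] R [[-0.06, 0.954, 0.295], [0.012, 0.296, -0.955], [-0.998, -0.053, -0.029]] F [0.2 0.7 0.4] 0.13680609733572202 [  -5.6   27.2   -1.7   -0.4  -64.6 -157. ]
shift in tool axes [ 0.0496 -0.0022  0.004 ]
19.25 [ 0.591  -0.2166  0.1663] [  -5.6   27.2   -1.7   -0.4  -64.6 -157. ] [[-0.06, 0.954, 0.295], [0.012, 0.296, -0.955], [-0.998, -0.054, -0.029]] [ 0.61 -0.17 -0.93] 0.14196539100451366
19.3 [ 0.5912 -0.2166  0.1666] [  -5.6   27.2   -1.7   -0.4  -64.6 -157. ] [[-0.059, 0.954, 0.295], [0.012, 0.296, -0.955], [-0.998, -0.053, -0.029]] [ 0.08 -0.17 -0.31] 0.13843987360508672
19.35 [ 0.5914 -0.2166  0.1669] [  -5.6   27.2   -1.6   -0.4  -64.6 -157. ] [[-0.059, 0.954, 0.295], [0.012, 0.296, -0.955], [-0.998, -0.052, -0.029]] [-0.22  0.33 -0.75] 0.13884639228926143
```

View pics/w15.png

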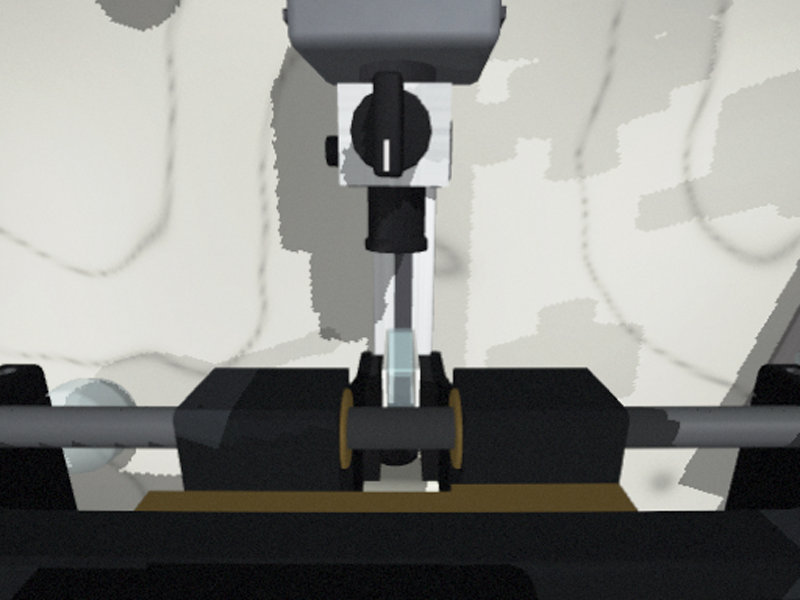

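View pics/c15s.png

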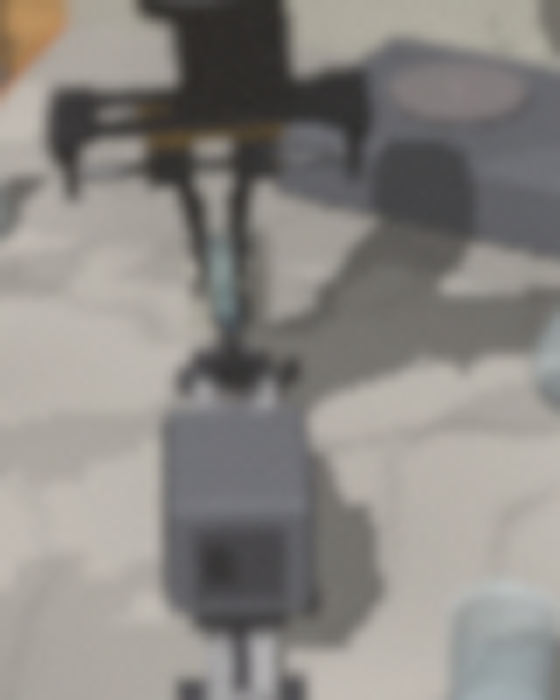

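View pics/c15c.png

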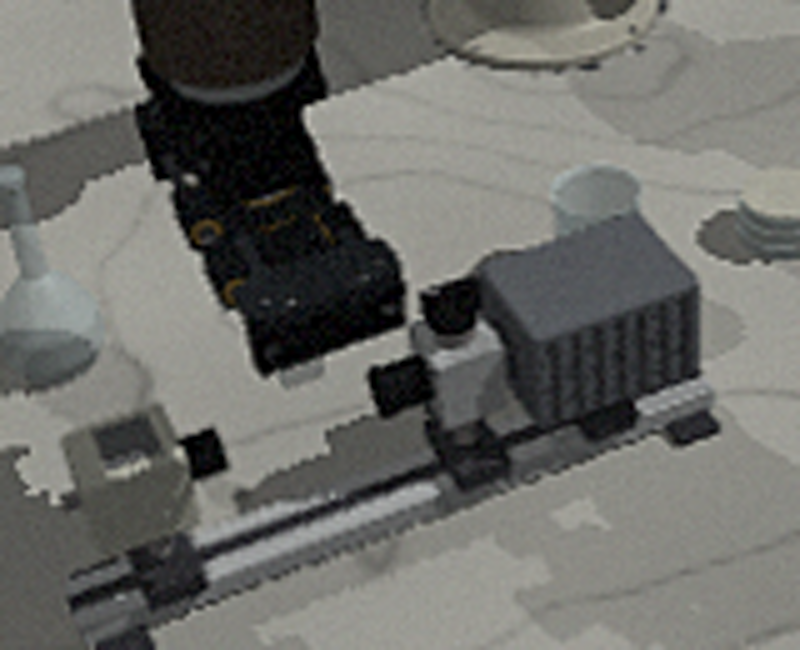

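Run:
```python
import pickle;from h import *
p=pickle.load(open("w15.pkl","rb"))
crop(p,180,40,330,215,4,"c16.png")
th=np.radians(-73.1);bx=np.array([np.cos(th),np.sin(th)]);by=np.array([-bx[1],bx[0]]);B=np.array([.5857,-.2202])
for n,px,z in [("flange",(391,130),.136),("tube end",(397,245),.095),("rail slot",(402,300),.022),("rail slot far",(402,260),.022)]:
  for dz in (0,-.006):
    a=onz(p,np.array([px])/1.5625,z+dz)[0];d=a[:2]-B;print(n,dz,a.round(4),"bench",(d@bx*1e3).round(1),(d@by*1e3).round(1))
```

```text
flange 0 [ 0.5596 -0.1294  0.136 ] bench -94.5 1.4
flange -0.006 [ 0.559  -0.1289  0.13  ] bench -95.1 1.0
tube end 0 [ 0.5735 -0.1753  0.095 ] bench -46.5 1.4
tube end -0.006 [ 0.5734 -0.1762  0.089 ] bench -45.7 1.0
rail slot 0 [ 0.5859 -0.2193  0.022 ] bench -0.8 0.5
rail slot -0.006 [ 0.5861 -0.2209  0.016 ] bench 0.8 0.2
rail slot far 0 [ 0.578  -0.1938  0.022 ] bench -27.5 0.3
rail slot far -0.006 [ 0.578  -0.1948  0.016 ] bench -26.6 -0.0
```

View pics/c16.png

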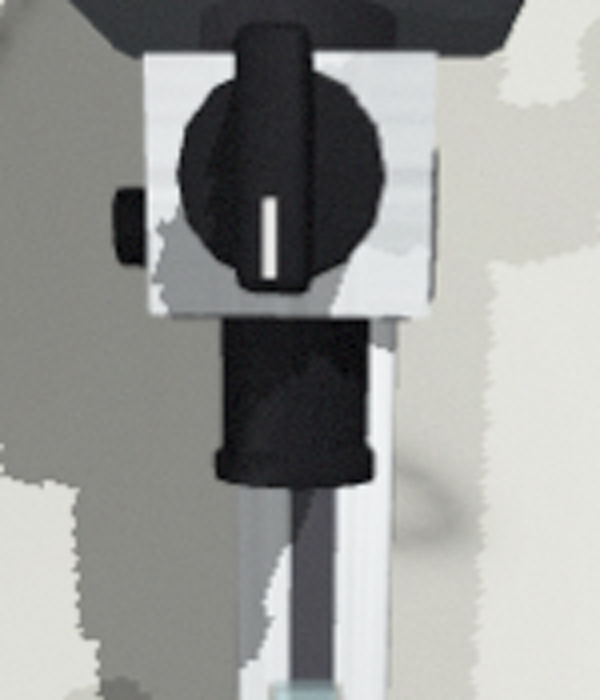

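Emit:
{"name": "apply_moves", "arguments": {
  "xyz": [
    [0.005,-0.001,0.002],
    [0.008,-0.0007,0.002],
    [0.008,0,0],
    [0.008,0,0],
    [0.007,0,0],
    [0.006,0,0],
    [0.003,0,0],
    [0,0,0],
    [0,0,0],
    [0,0,0]
  ],
  "twist": [0,0,0,0,0,0,0,0,0,0],
  "claw": [0.05,0.05,0.05,0.05,0.05,0.05,0.05,0.05,0.05,0.05]
}}

```text
time_s: 20.35
tcp_pos: [0.5885, -0.221, 0.1187]
ee_rot: [[-0.057, 0.954, 0.295], [0.012, 0.296, -0.955], [-0.998, -0.051, -0.028]]
wrist_force: [-0.3, 0.1, 0.1]
gripper_width: 0.141
```

```bash
python3 st.py; python3 look.py wrist w17; python3 look.py scene sc17; python3 look.py side s17
python3 - <<'E'
import pickle;from h import *
p=pickle.load(open("s17.pkl","rb"))
crop(p,220,110,300,190,7,"c17s.png")
p=pickle.load(open("sc17.pkl","rb"))
crop(p,130,160,250,280,6,"c17c.png")
E
```

```text
20.35 tcp [ 0.5885 -0.221   0.1187] L [ 0.587  -0.2206  0.0968] beam x,y,z mm 0.7 1.1 1.8
yaw 17.24 want 16.9 tilt [0.056 0.017] R [[-0.057, 0.954, 0.295], [0.012, 0.296, -0.955], [-0.998, -0.051, -0.028]] F [-0.3  0.1  0.1] 0.14096344296150107 [  -6.    29.6   -5.1   -0.4  -58.6 -156.6]
shift in tool axes [ 0.0019 -0.001  -0.0007]
20.4 [ 0.5886 -0.221   0.1188] [  -6.    29.6   -5.1   -0.4  -58.6 -156.6] [[-0.057, 0.954, 0.295], [0.012, 0.296, -0.955], [-0.998, -0.051, -0.028]] [ 0.74  1.   -0.71] 0.13757230978322746
20.45 [ 0.5885 -0.221   0.1188] [  -6.    29.6   -5.1   -0.4  -58.6 -156.6] [[-0.057, 0.954, 0.295], [0.012, 0.296, -0.955], [-0.998, -0.051, -0.028]] [-0.26  0.43  0.87] 0.13888646547836925
20.5 [ 0.5885 -0.221   0.1188] [  -6.    29.6   -5.1   -0.4  -58.6 -156.6] [[-0.057, 0.954, 0.295], [0.012, 0.296, -0.955], [-0.998, -0.051, -0.028]] [-0.7   1.18  0.28] 0.14247945460042538
```

View pics/c17s.png

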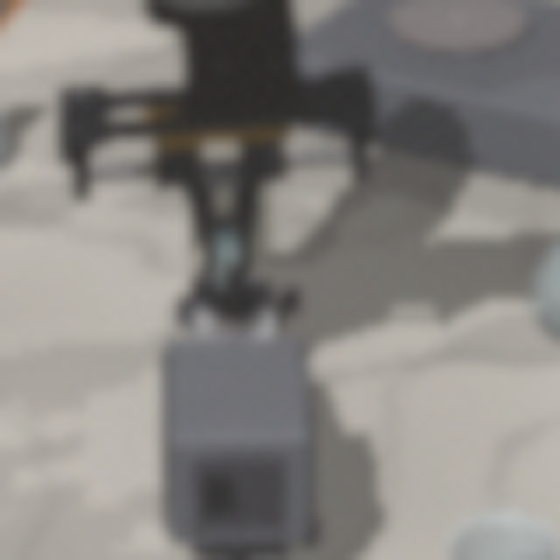

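View pics/c17c.png

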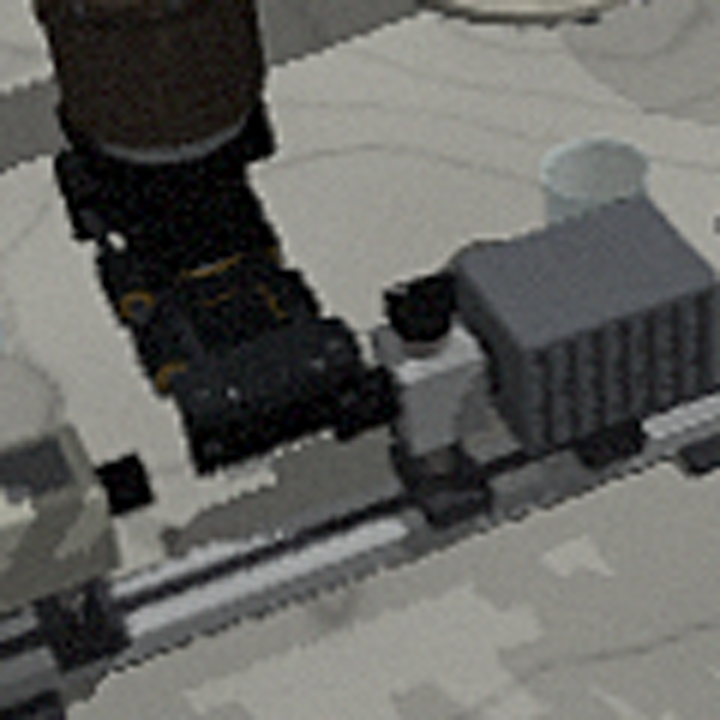

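View pics/w17.png

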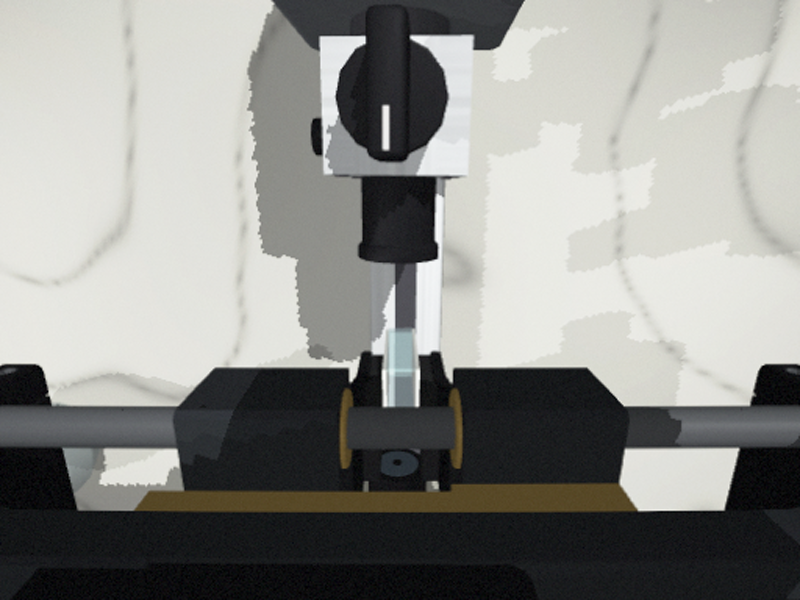

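Run:
```python
import pickle;from h import *
p=pickle.load(open("w17.pkl","rb"))
crop(p,215,190,300,310,6,"c18.png")
th=np.radians(-73.1);bx=np.array([np.cos(th),np.sin(th)]);by=np.array([-bx[1],bx[0]]);B=np.array([.5857,-.2202])
for n,px,z in [("flange",(392,96),.136),("tube end",(398,255),.095),("det tube",(399,463),.095),("cell foot lampside",(402,331),.083)]:
  for dz in (0,-.006):
    a=onz(p,np.array([px])/1.5625,z+dz)[0];d=a[:2]-B;print(n,dz,a.round(4),"bench",(d@bx*1e3).round(1),(d@by*1e3).round(1))
```

```text
flange 0 [ 0.5595 -0.1294  0.136 ] bench -94.5 1.3
flange -0.006 [ 0.5588 -0.1285  0.13  ] bench -95.5 0.9
tube end 0 [ 0.5734 -0.1765  0.095 ] bench -45.4 0.9
tube end -0.006 [ 0.5733 -0.1775  0.089 ] bench -44.5 0.6
det tube 0 [ 0.6005 -0.2628  0.095 ] bench 45.0 1.7
det tube -0.006 [ 0.6013 -0.2667  0.089 ] bench 49.1 1.4
cell foot lampside 0 [ 0.5845 -0.209   0.083 ] bench -11.0 2.1
cell foot lampside -0.006 [ 0.5848 -0.211   0.077 ] bench -9.1 1.8
```

View pics/c18.png

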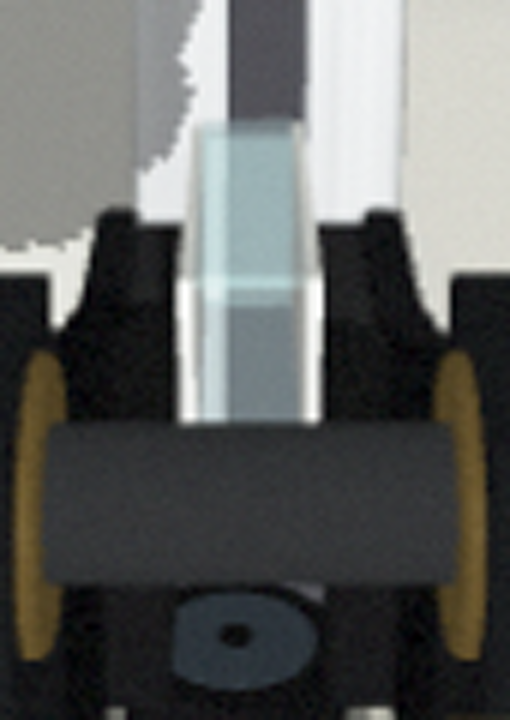

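Emit:
{"name": "apply_moves", "arguments": {
  "xyz": [
    [0.0018,-0.0014,0],
    [0,0,0],
    [0,0,0],
    [0,0,0],
    [0,0,0],
    [0,0,0]
  ],
  "twist": [0,0,0,0,0,0],
  "claw": [0.05,0.05,0.05,0.05,0.05,0.05]
}}

```text
time_s: 21.1
tcp_pos: [0.5872, -0.2215, 0.1176]
ee_rot: [[-0.056, 0.954, 0.295], [0.011, 0.296, -0.955], [-0.998, -0.05, -0.027]]
wrist_force: [-0.3, -0.1, 0.0]
gripper_width: 0.143
```

```bash
python3 st.py; python3 look.py side s19;python3 look.py scene sc19;python3 look.py wrist w19; python3 st.py
```

```text
21.1 tcp [ 0.5872 -0.2215  0.1176] L [ 0.5857 -0.2211  0.0957] beam x,y,z mm 0.9 -0.3 0.7
yaw 17.24 want 16.9 tilt [0.055 0.018] R [[-0.056, 0.954, 0.295], [0.011, 0.296, -0.955], [-0.998, -0.05, -0.027]] F [-0.3 -0.1  0. ] 0.1425788402301291 [  -6.1   29.6   -5.4   -0.4  -58.3 -156.5]
shift in tool axes [ 0.0007  0.0003 -0.0008]
21.15 [ 0.5872 -0.2215  0.1176] [  -6.1   29.6   -5.4   -0.4  -58.3 -156.5] [[-0.056, 0.954, 0.295], [0.011, 0.296, -0.955], [-0.998, -0.05, -0.027]] [ 0.3  -0.77 -0.06] 0.14366718554265032
21.2 [ 0.5872 -0.2215  0.1176] [  -6.1   29.6   -5.4   -0.4  -58.3 -156.5] [[-0.056, 0.954, 0.295], [0.011, 0.296, -0.955], [-0.998, -0.05, -0.027]] [-0.43 -0.19  0.03] 0.14111509995883034
21.25 [ 0.5871 -0.2215  0.1176] [  -6.1   29.6   -5.4   -0.4  -58.3 -156.5] [[-0.056, 0.954, 0.295], [0.011, 0.296, -0.955], [-0.998, -0.05, -0.027]] [0.59 0.21 0.35] 0.14041929278207696
21.25 tcp [ 0.5871 -0.2215  0.1176] L [ 0.5857 -0.2211  0.0957] beam x,y,z mm 0.9 -0.3 0.7
yaw 17.24 want 16.9 tilt [0.055 0.018] R [[-0.056, 0.954, 0.295], [0.011, 0.296, -0.955], [-0.998, -0.05, -0.027]] F [0.6 0.2 0.4] 0.14041929278207696 [  -6.1   29.6   -5.4   -0.4  -58.3 -156.5]
shift in tool axes [ 0.0007  0.0004 -0.0008]
```

View pics/w19.png

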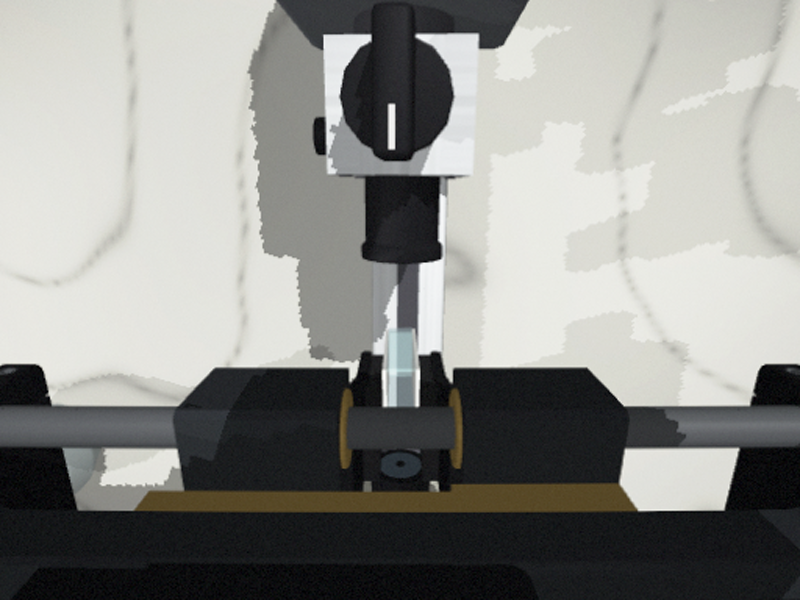

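View pics/sc19.png

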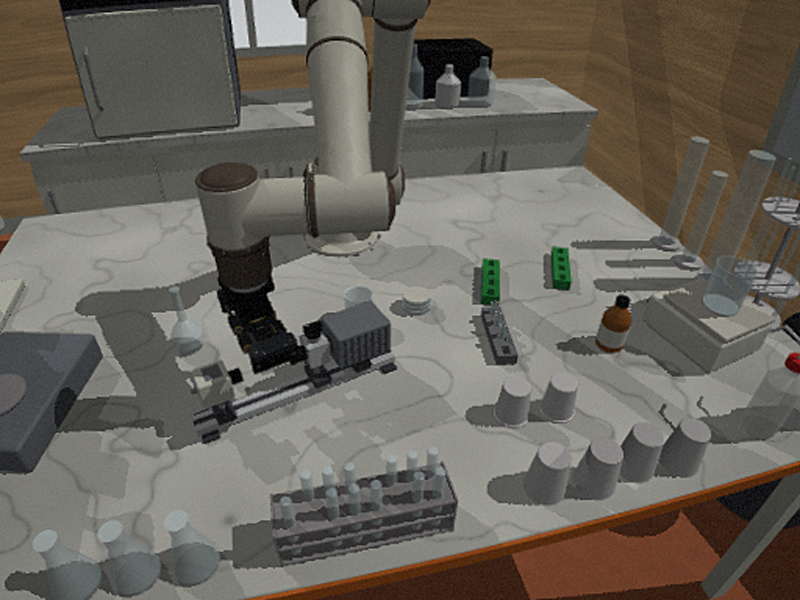

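```bash
python3 -c "
from station import job
print(job.finish_job())"; python3 st.py
```

```text
the job is handed in; nothing more can be done
None
the job is handed in; nothing more can be done
```

I turned the shutter fully open, then lifted the long cuvette from the rack's far end slot by its frosted sides. I handed the job in with the fingers holding it still in the light path. No verdict was reported.

- **Shutter:** I gripped the bar and turned it clockwise until it pressed against its stop. Later pictures show the bar lying along the beam.
- **Which cuvette:** Three rims in the rack were square and one was long, about 23 by 13 mm. The long one was the one I lifted.
- **Grip:** The jaws closed to about 12 mm on the 12.5 mm wide cuvette.
- **Position:** Worked out from the arm's pose, the light point is about 1 mm from mid-gap, 0.3 mm to one side and 0.7 mm high. It is square to the beam within about 0.3°.
- **Upright:** The cuvette leans about 0.06 rad, because the tool tilted a little on the way. The limit is 0.14 rad.
- **Stillness:** The TCP reading held steady to 0.1 mm over the last readings.
- **Other glassware:** The last scene view shows the short cuvettes and the other glassware apparently in place. I did not measure how far they had moved.

**Disagreements between checks:**
- The picture-based estimate of the beam's sideways position differed from the arm-based one by about 1 mm. In the last wrist picture, the cuvette lines up with both tubes.
- The wrist camera's scale suggested a height offset of about 6 mm. I set the height from the arm's own readings at the rack instead. No picture confirmed the final height.

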